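Clear, correct and run in a lever-operated marking shuttle

ROBOT

A 6-joint arm with a two-finger parallel gripper is mounted at the origin on a cart in front of the work surface, level with it; the furniture and walls round the work are solid. World frame = base frame: x ahead of the robot, y to its left, z up, the work surface at z = 0. Lengths are in m, angles in rad, forces in N, time in s.
With the tool pointing down it reaches from about 0.25 to 0.775 m from the base axis. Payload 4 kg.
Tool frame: the origin (TCP) lies where the fingers leave the gripper's body, on its centre line; the fingertips stand 97 mm ahead of it and the grasp point (between the pads) lies 78 mm ahead of it (env.grip_point_offset is the distance from the TCP to the grasp point, in m); z points along the fingers, y is the direction in which the jaws open and shut (so a half turn about z gives the same grasp; the last joint's range is limited). The gripper opens to 94 mm and grips with 3 to 60 N. Pads are 16 mm wide; open, the fingers measure 119 mm over their backs; the gripper's body (75 mm by 177 mm) begins 78 mm behind the grasp point.
Start: joints at [1.023, 0.087, 1.371, -0, 1.684, -0.103], TCP at [0.237, 0.496, 0.303] pointing down, gripper open.
Joint ranges: [-3.1, 3.1], [-0.76, 2.03], [0.27, 2.55], [-1.08, 4.22], [0.17, 2.65], [-2.57, 2.57]. Speed limits (rad/s): [2.79, 2.79, 3.14, 3.14, 3.14, 3.14].

INTERFACE

Orientations are given as a unit quaternion [x, y, z, w].
In Python, from bench import sense, vision, order, finder, env gives the robot as it stands.
- The arm moves only by the tool send_rows, never from a script. Its argument "steps" is a list of rows, each a list of 3 entries, a list of its own where there are three numbers: the shift along the tool's x, y, z in mm, then the turn, a rotation vector about the tool's x, y, z in rad, then the opening, from 0 (shut) to 1 (fully open). In form: [[[x, y, z], [wx, wy, wz], jaw], ...]. A call has 1 to 8 rows; each row shifts and turns the commanded pose from where the row before left it, along the tool's axes as they then stand; what a row does not reach is not made up. A row lasts 1/12 s, in which the tool goes at most 41.7 mm and 7.16 degrees, less where a joint would pass 70% of its speed; a pose out of reach is approached as far as the arm can. A call with a gripper value outside its range is refused whole. The fingers move at their own pace and stop on an object; "newtons" is the grip in N (left out, the last holds). Time passes only in rows, so rows that do not move let the fingers close. It gives the time, the measured TCP pose, the force and the opening at its end, in the units of the state.
- sense(): the state, without advancing time (a new reading comes with each control period).
- vision.snapshot(name): name is "scene" or "side" or "wrist"; returns a dict with "color" (400x640x3 uint8, red, green, blue), "intrinsics" (3x3 intrinsics, pixels), "camera_from_world" (4x4, takes a point from world to camera coordinates); the wrist camera has in their place "mount" (4x4, takes a point from camera to tool coordinates, whose origin is the TCP and whose axes are the flange's). Camera axes: x right, y down, z forward; pixel columns grow to the right and rows downward; lengths in m; the calibration is good to about 2 mm. A picture is of the moment at which its call begins: read the wrist's pose just before it. There is no depth.
- order.finish_job(): hands the job in, once; it reports no verdict.
Trained networks look in a picture, given as the dict that the camera call returned (one of the last four; its "shot" number tells which), for a name from the list of things; names that differ only in an ending like _2 or _b are one class to them, and where a whole thing is asked for, a point or a joint stands for the part that bears it (a point fixed in the world has none). Each returns a list of dicts, best first, with "score" (0 to 1); they miss things now and then, are a little off and sometimes report something else, mostly with a low value. They report only what shows in the picture. A call takes as long as a camera call.
- finder.find_in(picture, target): "at" ([column, row] in pixels, amid what is visible of it).
The state is a dict: "clock": time; "qpos": joint angles; "dq": joint speeds; "effort": joint torques, N m; "tcp_pos": TCP position; "orientation": TCP orientation; "ft_force": force on the tool from outside, world axes, zero at the start; "wrist_torque": the same for the moment, N m; "opening": finger opening in m.
Only numpy, scipy, OpenCV 4.12 (cv2) and the standard library are available. Lean on these libraries where they do the work, as an engineer would, in place of code of your own. Each camera call takes 0.05 s, during which the arm holds its last target. There are 200 camera calls.

TASK

The shuttle fixture was run in for marking with the flange and the knob in each other's nests: put it right. First clear every workpiece lying on the slide bed into the steel tray, then lift the lockout collar on the lever, bring the lever back through the gate to the loading end and let the collar drop; only there swap the flange and the knob, so that each lies flat in the round nest that fits it. Finally lift the collar again, push the lever through the gate right to the marking end and let the collar drop, so that the lever is locked there; leave the goggle case, the screwdriver and the marker pen where they are.

Things in the scene. Friction and masses are not known exactly. Their poses are not given: they have to be found in the camera images.
- fixture: shuttle fixture, fixed: aluminium base plate 12 mm thick (top = slide bed), x -106 to 106 mm, y -100 to 170 mm; guide rails at y = +-93 mm (8 mm wide, top z = 16 mm), end strips at x = +-100 mm (top z = 16 mm); carriage sliding along x; lever in an arched steel gate on the +y side. Origin under the middle of the bed, 5 mm above the worktop (rubber feet). The marking end is +x, the loading end -x
- carriage (a joint): aluminium carriage, 90 mm (x) x 168 mm, top at z = 30 mm of the fixture: 0 m run in at the marking end (centre at x = 36 mm of the fixture), 0.086 m at the loading end (centre at x = -50 mm). Moved by the lever only, through pins on a 110 mm high bracket at x = 0, y = 107 mm of the carriage, and follows it at once. Pieces on the bed behind it are in its way back
- lever (a joint): lever angle about the fixture's y at lever_pivot: 0 rad at the marking end (leans 0.55 rad to the fixture's +x), 1.10 rad at the loading end (leans 0.55 rad to -x). Stays where left (0.2 N m friction). Collar down, it can move only 0.04 rad at either end: the collar's skirt sits in a pocket of the gate, blocked by the narrow slot between. Collar lifted, it passes freely
- collar (a joint): lift of the lockout collar along the lever: 0 m down, 0.015 m at most. A spring pulls it down with 3 N (5 N when lifted). It must be up 0.010 m or more to leave an end pocket; let go in between, it rests on the gate's top and slides along it. Let go within 0.03 rad of either end of the lever's swing, it drops into the pocket by itself
- collar_grip (a point): middle of the lockout collar: knurled steel sleeve 35 mm across, 26 mm long, round the lever; grip it across the fixture's y (fingers may stay upright while it swings). z axis along the lever, away from the pivot, 125 mm from it when down. Above: 16 mm of bare shaft, then the lever's black end cap, 19 mm across, top 166 mm from the pivot. Below: the gate, an arch 42 mm wide (y), top 102 mm from the pivot
- lever_pivot (a point): the lever's pivot, at x = -7 mm, y = 140 mm, z = 30 mm of the fixture; axes as the fixture's
- bed_rear (a point): middle of the slide bed behind the run-in carriage, on its surface, 12 mm above the fixture's origin; axes as the fixture's. The free bed there is 87 mm along x and 178 mm along y; the pieces to clear lie here
- bed_front (a point): middle of the slide bed that is free when the carriage is at the loading end, on its surface, 12 mm above the fixture's origin; axes as the fixture's. The free bed there is 98 mm along x and 178 mm along y: a handy place to put a part down for a moment
- flange_nest (a point): floor centre of the larger nest on the carriage (30 mm above the fixture's origin): a black ring 68 mm inside, 77 mm outside, its rim 4.5 mm above the floor; at x = 0, y = -42 mm of the carriage; axes as the fixture's
- knob_nest (a point): floor centre of the smaller nest on the carriage (30 mm above the fixture's origin): a black ring 46 mm inside, 55 mm outside, its rim 4.5 mm above the floor; at x = 0, y = 38 mm of the carriage; axes as the fixture's
- flange_c (a point): centre, half-way up, of the flange: a light grey round flange 62 mm across and 10 mm thick with a round boss on top, 36 mm across, and a bore; 21 mm high in all, 0.06 kg, z up. Grip it by the boss. At the start it lies on the rim of the smaller nest
- knob_c (a point): centre, half-way up, of the knob: a black round knob 40 mm across, 26 mm high, 0.03 kg, z up; either way up will do. At the start it stands in the larger nest
- bush_c (a point): centre, half-way up, of the bush: a cream plastic bush 24 mm across, 25 mm high, upright, 0.06 kg; on the slide bed at the start, or absent
- tag_c (a point): centre, half-way up, of the tag: a flat plate 25 mm (x) x 60 mm (y) x 9 mm (z), white with a black face, 0.03 kg; on the slide bed at the start, its long side about along the fixture's x, or absent
- block_c (a point): centre, half-way up, of the block: a light grey milled block 30 mm (x) x 45 mm (y) x 20 mm (z), 0.07 kg; on the slide bed at the start, its long side about along the fixture's x, or absent
- tray: the steel tray, open at the top, fixed: 120 mm (x) x 190 mm (y), 24 mm high, walls and floor 3 mm; origin under its floor's centre, 5 mm above the worktop (rubber feet). It starts empty and takes the pieces side by side
- goggle_case: black goggle case, 72 x 165 x 57 mm, a bystander: leave it alone; origin under its middle
- screwdriver: small red-handled screwdriver, 22 x 162 x 22 mm, a bystander: leave it alone; origin under its middle
- marker: black marker pen, 17 x 129 x 18 mm, a bystander: leave it alone; origin under its middle

How it is judged:
On the way, in this order (a step that is already met when the one before it is completed fails the run):
1. with the lever still at the marking end, every piece that lay on the bed is in the tray (x of bush_c in the frame of tray between -0.058 and 0.058 m and y of bush_c in the frame of tray between -0.093 and 0.093 m and z of each of bush_c, tag_c, block_c in the frame of tray below 0.035 m and x of tag_c in the frame of tray between -0.058 and 0.058 m and y of tag_c in the frame of tray between -0.093 and 0.093 m and x of block_c in the frame of tray between -0.058 and 0.058 m and y of block_c in the frame of tray between -0.093 and 0.093 m and value of joint lever below 0.12 rad), for 0.2 s.
2. the lever is locked at the loading end, its collar down (value of joint lever above 1.04 rad and value of joint collar below 0.003 m), for 0.2 s.
3. with the lever still at the loading end, flange and knob lie in their own nests (horizontal distance between flange_c and flange_nest below 0.007 m and z of flange_c in the frame of flange_nest below 0.013 m and angle between flange_c's own z axis and vertical below 0.12 rad and horizontal distance between knob_c and knob_nest below 0.007 m and z of knob_c in the frame of knob_nest below 0.0155 m and angle between the z axis of knob_c and the z axis of knob_nest, either way round below 0.12 rad and value of joint lever above 0.98 rad), for 0.2 s.
4. the lever passes through the middle of the gate with its collar lifted (value of joint lever between 0.2 and 0.8 rad and value of joint collar above 0.006 m), for 0.05 s.
At the end, for the whole second after the job is handed in: lever within 0.06 rad of its marking end with its collar dropped to under 3 mm of lift (locked), the carriage run in; flange (upright) and knob each centred within 7 mm on its own nest and flat on its floor; every piece from the bed inside the tray's walls; all at rest (value of joint lever below 0.06 rad and value of joint collar below 0.003 m and value of joint carriage below 0.008 m and x of bush_c in the frame of tray between -0.058 and 0.058 m and y of bush_c in the frame of tray between -0.093 and 0.093 m and z of each of bush_c, tag_c, block_c in the frame of tray below 0.035 m and x of tag_c in the frame of tray between -0.058 and 0.058 m and y of tag_c in the frame of tray between -0.093 and 0.093 m and x of block_c in the frame of tray between -0.058 and 0.058 m and y of block_c in the frame of tray between -0.093 and 0.093 m and horizontal distance between flange_c and flange_nest below 0.007 m and z of flange_c in the frame of flange_nest below 0.013 m and angle between flange_c's own z axis and vertical below 0.12 rad and horizontal distance between knob_c and knob_nest below 0.007 m and z of knob_c in the frame of knob_nest below 0.0155 m and angle between the z axis of knob_c and the z axis of knob_nest, either way round below 0.12 rad and linear speed of each of flange, knob, bush, tag, block below 0.02 m/s); the robot touches nothing.
It fails at once if the goggle case is moved by more than 3 cm (distance of goggle_case from where it was at the start of the episode above 0.03 m).
It fails at once if the screwdriver is moved by more than 3 cm (distance of screwdriver from where it was at the start of the episode above 0.03 m).
It fails at once if the marker is moved by more than 3 cm (distance of marker from where it was at the start of the episode above 0.03 m).
Of bush, tag, block only 1 to 3 are there at a start; the rules pass over those that are not, and their reading is None.
At some moment in a run one of bush, block may be knocked a few centimetres aside while the robot is not near it.
Once in a run the grip may slacken for a moment while it holds something.
It also fails if it takes over 210 s, if anything falls off the work surface, if the arm or the gripper's body presses on something with over 40 N, if the wrist force passes 120 N, or if a joint passes its speed limit or range.

## Working session

There is one attempt and no reset: what is moved stays moved. The work goes in short steps, Python scripts to look and compute and a tool call to move; the robot and the scene stay as the last step left them, time stands still between calls to the robot, and variables do not carry over. Pictures are saved under pics/ and viewed, about 12 in all and at most 16, crops included, and the job is handed in when it is done.

Besides the shell and the picture viewer there is one more tool, called after "Emit:" in YAML: its name, and indented under it one key for each argument. send_rows: Moves the arm, as the interface text tells. Its arguments: {"type":"object","properties":{"steps":{"type":"array","items":{"type":"array"}},"newtons":{"type":"number"}},"required":["steps"]}

```bash
ls; mkdir -p pics
cat > h.py <<'E'
import numpy as np, cv2
from bench import sense, vision, order, finder, env
from scipy.spatial.transform import Rotation as R
def ray(p,uv,s=None):
    K=np.array(p["intrinsics"]); d=np.linalg.inv(K)@np.array([uv[0],uv[1],1.])
    if "camera_from_world" in p: T=np.linalg.inv(np.array(p["camera_from_world"]))
    else:
        T=np.eye(4);T[:3,:3]=R.from_quat(s["orientation"]).as_matrix();T[:3,3]=s["tcp_pos"];T=T@np.array(p["mount"])
    return T[:3,3],T[:3,:3]@d
def onz(p,uv,z,s=None):
    o,d=ray(p,uv,s); return o+d*(z-o[2])/d[2]
def proj(p,X,s=None):
    K=np.array(p["intrinsics"])
    if "camera_from_world" in p: C=np.array(p["camera_from_world"])
    else:
        T=np.eye(4);T[:3,:3]=R.from_quat(s["orientation"]).as_matrix();T[:3,3]=s["tcp_pos"];C=np.linalg.inv(T@np.array(p["mount"]))
    X=np.atleast_2d(X);c=X@C[:3,:3].T+C[:3,3];q=c@K.T;return q[:,:2]/q[:,2:]
def save(p,n): cv2.imwrite("pics/"+n,np.ascontiguousarray(p["color"][...,::-1]))
E
python3 - <<'E'
from h import *
s=sense();print(s)
for n in ["scene","side","wrist"]:
    s=sense();p=vision.snapshot(n);save(p,n+"0.png")
    print(n,p["intrinsics"],p.get("camera_from_world",p.get("mount")))
    for t in ["fixture","tray","bush_c","tag_c","block_c","flange_c","knob_c","collar_grip","goggle_case","screwdriver","marker"]:
        print(t,[(np.round(f["at"]),round(f["score"],2)) for f in finder.find_in(p,t)[:2]])
E
```

```text
pics
{'clock': 0.0, 'qpos': array([ 1.02290865e+00,  8.79503252e-02,  1.37227906e+00,  2.79759551e-05,
        1.68359462e+00, -1.03105254e-01]), 'dq': array([ 0.00067543,  0.00079418, -0.00046242,  0.00065151, -0.00204095,
        0.00018669]), 'effort': array([-2.70630371e-04, -3.40184569e+01, -3.02418852e+01,  7.16557726e-02,
        3.32417025e-02, -1.67322992e-04]), 'tcp_pos': array([0.23646377, 0.49619149, 0.30149392]), 'orientation': array([ 2.20560917e-01,  9.75372563e-01, -1.05264655e-03, -3.69940114e-04]), 'ft_force': array([-0.54038826,  0.22195207, -0.08301774]), 'wrist_torque': array([-0.03324134,  0.00843855,  0.02175258]), 'opening': 0.09412668824796264}
scene [[404.54094925   0.         321.90538891]
 [  0.         404.54094925 202.88383423]
 [  0.           0.           1.        ]] [[ 0.65822015 -0.75281991 -0.00290184 -0.32046351]
 [-0.54911525 -0.47746914 -0.68592686  0.40204752]
 [ 0.51499386  0.45308432 -0.7276647   0.63344199]
 [ 0.          0.          0.          1.        ]]
fixture [(array([280., 206.]), 0.91)]
tray [(array([358., 291.]), 0.85), (array([236
[... 1241 characters left out ...]
]), 0.62)]
screwdriver [(array([420., 241.]), 0.67)]
marker [(array([236., 236.]), 0.65), (array([258., 147.]), 0.49)]
wrist [[293.97797163   0.         316.93377365]
 [  0.         293.97797163 201.34168287]
 [  0.           0.           1.        ]] [[-3.74812213e-04 -9.59898808e-01 -2.80346462e-01  8.27441883e-02]
 [ 9.99999922e-01 -3.25925219e-04 -2.21001378e-04  1.02089383e-03]
 [ 1.20766977e-04 -2.80346523e-01  9.59898855e-01 -8.27919575e-02]
 [ 0.00000000e+00  0.00000000e+00  0.00000000e+00  1.00000000e+00]]
fixture [(array([232., 384.]), 0.87)]
tray []
bush_c []
tag_c []
block_c []
flange_c []
knob_c [(array([229., 384.]), 0.34)]
collar_grip []
goggle_case []
screwdriver []
marker []
```

View pics/scene0.png

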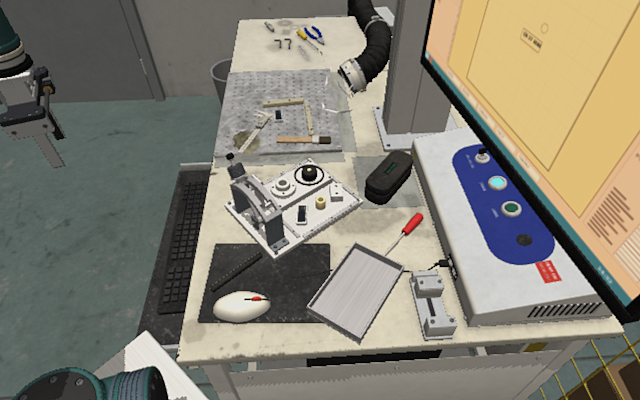

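View pics/side0.png

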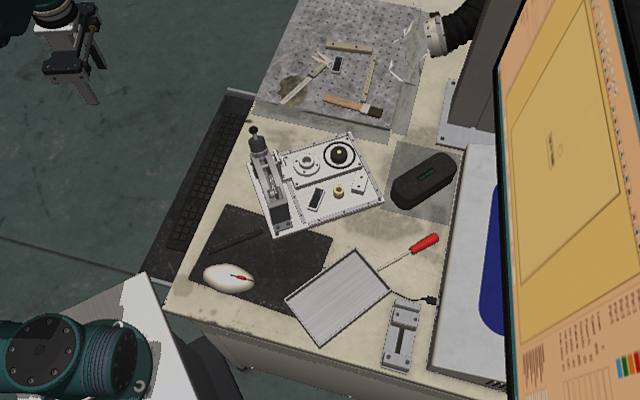

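The pictures show all three pieces on the bed. In the scene view the tag is at (302,213), the bush at (321,203) and the block at (336,193). The lever is at the far left (231,156), the tray is at (357,290), and the goggle case, screwdriver and marker are all clear of the path. Next I'll get rough world poses.

Run:
```python
from h import *
for n,pts in [("scene",dict(cNear=(275,257,.017),cR=(362,205,.017),cT=(310,158,.017),cL=(225,203,.017),knob=(309,173,.06),flange=(284,187,.05),tag=(302,213,.022),bush=(321,203,.03),block=(336,193,.027),trA=(357,342,.029),trB=(307,307,.029),trC=(356,243,.029),trD=(406,266,.029),mk1=(215,290,.01),mk2=(262,255,.01),gog=(388,177,.03),sd=(410,224,.01))),
 ("side",dict(cNear=(276,238,.017),cR=(384,203,.017),cT=(349,133,.017),cL=(247,160,.017),knob=(339,155,.06),flange=(307,163,.05),tag=(316,200,.022),bush=(339,192,.03),block=(359,185,.027),trA=(319,346,.029),trB=(285,300,.029),trC=(355,249,.029),trD=(391,290,.029)))]:
    p=vision.snapshot(n)
    for k,(u,v,z) in pts.items(): print(n,k,np.round(onz(p,(u,v),z),3))
```

```text
scene cNear [0.426 0.082 0.017]
scene cR [0.673 0.033 0.017]
scene cT [0.72  0.246 0.017]
scene cL [0.459 0.29  0.017]
scene knob [0.639 0.175 0.06 ]
scene flange [0.57  0.195 0.05 ]
scene tag [0.555 0.122 0.022]
scene bush [0.603 0.105 0.03 ]
scene block [0.655 0.101 0.027]
scene trA [ 0.387 -0.172  0.029]
scene trB [ 0.379 -0.056  0.029]
scene trC [ 0.564 -0.032  0.029]
scene trD [ 0.585 -0.148  0.029]
scene mk1 [0.29  0.119 0.01 ]
scene mk2 [0.414 0.111 0.01 ]
scene gog [0.784 0.036 0.03 ]
scene sd [ 0.704 -0.085  0.01 ]
side cNear [0.427 0.079 0.017]
side cR [0.681 0.036 0.017]
side cT [0.712 0.244 0.017]
side cL [0.458 0.296 0.017]
side knob [0.642 0.176 0.06 ]
side flange [0.57  0.198 0.05 ]
side tag [0.548 0.117 0.022]
side bush [0.602 0.105 0.03 ]
side block [0.652 0.1   0.027]
side trA [ 0.396 -0.171  0.029]
side trB [ 0.38  -0.058  0.029]
side trC [ 0.562 -0.032  0.029]
side trD [ 0.579 -0.146  0.029]
```

```bash
cat >> h.py <<'E'
def plan(pos,Rt=None,n=None,s=None):
    """print suggested rows (tool-frame mm, rotvec) from present pose to target"""
    s=s or sense(); R0=R.from_quat(s["orientation"]); Rt=Rt or R0
    rv=(R0.inv()*Rt).as_rotvec(); d=np.array(pos)-s["tcp_pos"]
    n=n or int(max(np.ceil(np.linalg.norm(d)/.0405),np.ceil(np.linalg.norm(rv)/.12),1))
    print("n",n,"turn",np.round(rv/n,4))
    for i in range(n):
        r=R0*R.from_rotvec(rv*i/n); print(np.round(r.inv().apply(d/n)*1000,1).tolist())
        if np.linalg.norm(rv)<.02: break
def down(th): # tool down, jaw (tool y) at world angle th
    return R.from_matrix(np.array([[-np.sin(th),np.cos(th),0],[np.cos(th),np.sin(th),0],[0,0,-1]]).T)
E
python3 -c "
from h import *
plan([.575,.19,.36],down(np.radians(-10.4)))"
```

```text
n 12 turn [ 0.    -0.     0.109]
[-36.4, -10.9, -4.8]
[-37.4, -6.9, -4.8]
[-37.9, -2.8, -4.8]
[-38.0, 1.4, -4.8]
[-37.6, 5.5, -4.8]
[-36.8, 9.5, -4.8]
[-35.6, 13.5, -4.8]
[-33.9, 17.3, -4.8]
[-31.8, 20.9, -4.8]
[-29.4, 24.2, -4.8]
[-26.6, 27.2, -4.8]
[-23.4, 30.0, -4.8]
```

Emit:
send_rows:
  steps:
    - [[-36, -11, -5], [0, 0, 0.109], 1]
    - [[-37, -7, -5], [0, 0, 0.109], 1]
    - [[-38, -3, -5], [0, 0, 0.109], 1]
    - [[-38, 1, -5], [0, 0, 0.109], 1]
    - [[-38, 5, -5], [0, 0, 0.109], 1]
    - [[-37, 9, -5], [0, 0, 0.109], 1]
    - [[-36, 13, -5], [0, 0, 0.109], 1]
    - [[-34, 17, -5], [0, 0, 0.109], 1]

```text
clock: 2.57
tcp_pos: [0.4611, 0.2886, 0.3432]
orientation: [0.614, 0.789, 0.0, 0.0]
ft_force: [1.0, 0.1, 0.4]
opening: 0.0942
```

Emit:
send_rows:
  steps:
    - [[-32, 21, -5], [0, 0, 0.109], 1]
    - [[-29, 24, -5], [0, 0, 0.109], 1]
    - [[-27, 27, -5], [0, 0, 0.109], 1]
    - [[-23, 30, -5], [0, 0, 0.11], 1]
    - [[0, 0, 0], [0, 0, 0], 1]
    - [[0, 0, 0], [0, 0, 0], 1]

```text
clock: 3.07
tcp_pos: [0.5738, 0.1864, 0.3621]
orientation: [0.77, 0.638, -0.0, -0.0]
ft_force: [-0.3, 0.6, 0.6]
opening: 0.094
```

Run:
```python
from h import *
s=sense();p=vision.snapshot("wrist");save(p,"w1.png");print(s["tcp_pos"],s["orientation"],s["qpos"],s["clock"])
for t,z in [("tag_c",.0215),("bush_c",.03),("block_c",.027),("flange_c",.05),("knob_c",.055),("collar_grip",.14)]:
    print(t,[(np.round(f["at"]),round(f["score"],2),np.round(onz(p,f["at"],z,s),3)) for f in finder.find_in(p,t)[:2]])
```

```text
[0.57382104 0.18640491 0.36205555] [ 7.69642931e-01  6.38474387e-01 -3.44640667e-04 -3.10575141e-04] [2.20044372e-01 2.05427906e-01 1.12077213e+00 2.46818400e-04
 1.81628906e+00 4.05871603e-01] 3.0667
tag_c [(array([311., 220.]), 0.79, array([0.551, 0.12 , 0.022]))]
bush_c [(array([348., 224.]), 0.51, array([0.605, 0.107, 0.03 ]))]
block_c [(array([383., 220.]), 0.68, array([0.658, 0.101, 0.027])), (array([292., 177.]), 0.24, array([0.537, 0.19 , 0.027]))]
flange_c [(array([315., 161.]), 0.96, array([0.574, 0.211, 0.05 ]))]
knob_c [(array([372., 172.]), 0.94, array([0.648, 0.184, 0.055]))]
collar_grip [(array([220., 166.]), 0.63, array([0.48 , 0.237, 0.14 ]))]
```

View pics/w1.png

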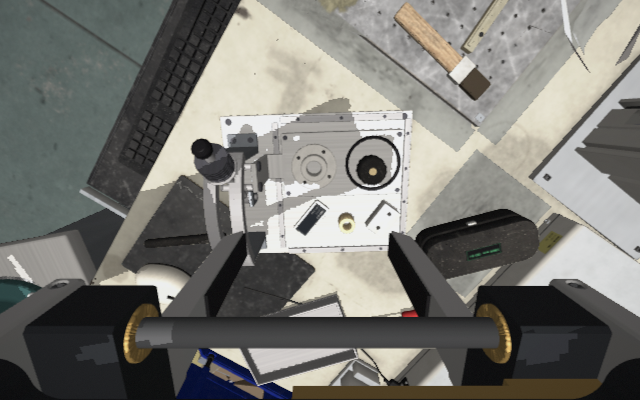

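The pieces sit in one row on the bed: tag (311,218), bush (347,223), block (383,216). The flange is at (315,165), the knob at (372,171) and the lever cap at (202,149). A magnified crop will give me the corners and piece yaws.

Run:
```python
import cv2
a=cv2.imread("pics/w1.png")[102:262,190:430]
cv2.imwrite("pics/w1c.png",cv2.resize(a,None,fx=3.3,fy=3.3,interpolation=cv2.INTER_CUBIC))
```

```text
(no output)
```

View pics/w1c.png

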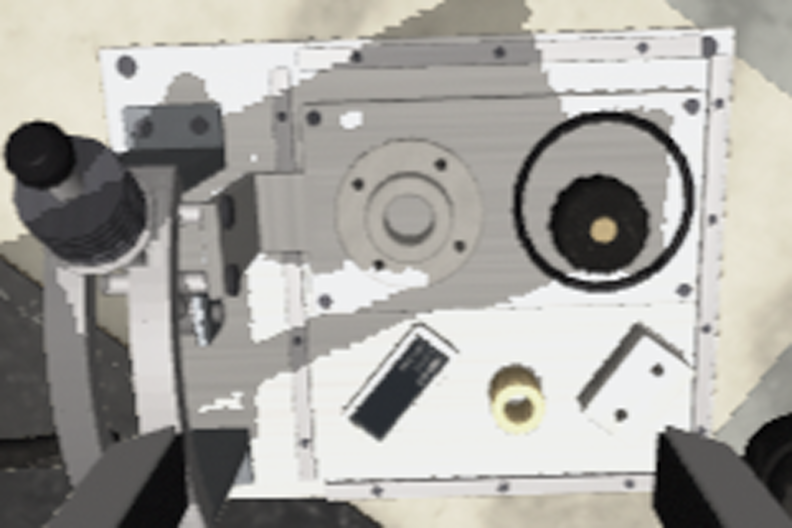

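Run:
```python
from h import *
s=sense();p=vision.snapshot("wrist")
q=dict(TL=(100,47,.017),TR=(735,29,.017),ring=(605,201,.0395),fl_disc=(408,212,.0495),fl_boss=(410,215,.0605),knob=(600,225,.048),cTL=(305,104,.035),cTR=(700,92,.035),cBL=(313,310,.035),
t1=(420,330,.026),t2=(450,352,.026),t3=(380,440,.026),t4=(350,410,.026),bush=(517,396,.033),b1=(640,335,.037),b2=(692,370,.037),b3=(613,435,.037),b4=(580,402,.037))
W={k:onz(p,(190+(u+.5)/3.3-.5,102+(v+.5)/3.3-.5),z,s) for k,(u,v,z) in q.items()}
# fixture yaw from TL,TR (f y from +170 to -100 at x=106)
d=W["TL"]-W["TR"]; print("len",np.linalg.norm(d)); fy=np.arctan2(d[1],d[0]); d2=W["cTL"]-W["cTR"];print(np.degrees(fy),np.degrees(np.arctan2(d2[1],d2[0])),np.linalg.norm(d2))
y=np.array([np.cos(fy),np.sin(fy)]);x=np.array([y[1],-y[0]])
for k,(a,b) in dict(TL=(106,170),TR=(106,-100),ring=(36,-42),cTL=(81,84),cTR=(81,-84),cBL=(-9,84),fl_disc=(36,38),fl_boss=(36,38)).items():
    print(k,np.round(W[k],3),"origin",np.round(W[k][:2]-(a*x+b*y)/1000,4))
O=np.mean([W[k][:2]-(a*x+b*y)/1000 for k,(a,b) in dict(TR=(106,-100),ring=(36,-42),TL=(106,170),cTL=(81,84),cTR=(81,-84)).items()],0)
print("O",O)
for k in W: 
    r=W[k][:2]-O; print(k,np.round(W[k],3),"f",np.round([r@x*1000,r@y*1000],1))
```

```text
len 0.2689608675360111
171.1702871926391 171.30717399133692 0.16290713555068434
TL [0.453 0.295 0.017] origin [0.6044 0.1641]
TR [0.718 0.254 0.017] origin [0.6034 0.1643]
ring [0.651 0.195 0.039] origin [0.6044 0.1662]
cTL [0.535 0.257 0.035] origin [0.606  0.1639]
cTR [0.696 0.232 0.035] origin [0.601 0.165]
cBL [0.52  0.17  0.035] origin [0.6045 0.166 ]
fl_disc [0.57  0.207 0.049] origin [0.6016 0.1659]
fl_boss [0.571 0.208 0.06 ] origin [0.6026 0.1664]
O [0.60383574 0.16470869]
TL [0.453 0.295 0.017] f [105.5 169.4]
TR [0.718 0.254 0.017] f [105.5 -99.6]
ring [0.651 0.195 0.039] f [ 37.6 -42.4]
fl_disc [0.57  0.207 0.049] f [36.9 40.4]
fl_boss [0.571 0.208 0.06 ] f [37.4 39.4]
knob [0.647 0.187 0.048] f [ 29.  -38.9]
cTL [0.535 0.257 0.035] f [80.5 81.8]
cTR [0.696 0.232 0.035] f [ 80.9 -81.2]
cBL [0.52  0.17  0.035] f [-7.6 83.6]
t1 [0.564 0.15  0.026] f [-20.7  37. ]
t2 [0.576 0.137 0.026] f [-31.4  23.6]
t3 [0.536 0.101 0.026] f [-73.6  57.1]
t4 [0.525 0.118 0.026] f [-58.3  70.3]
bush [0.602 0.113 0.033] f [-50.9  -6.1]
b1 [0.659 0.133 0.037] f [-22.4 -59.8]
b2 [0.68  0.113 0.037] f [-39.3 -83.5]
b3 [0.642 0.089 0.037] f [-69.4 -49.2]
b4 [0.629 0.107 0.037] f [-53.1 -34. ]
```

```bash
cat >> h.py <<'E'
O=np.array([.6038,.1650]); A=np.radians(81.2)
FX=np.array([np.cos(A),np.sin(A)]); FY=np.array([-np.sin(A),np.cos(A)])
def w(fx,fy,z): return np.r_[O+(fx*FX+fy*FY)/1000,z]   # fixture mm -> world, world z
def f(X): r=np.array(X)[:2]-O; return np.round([r@FX*1000,r@FY*1000],1)
E
python3 -c "
from h import *
print(w(-46,-57,0),w(-51,-6,0),w(-46,47,0))
plan(np.r_[w(-46,-57,0)[:2],.2],down(np.radians(-48.5)))"
```

```text
[0.65309167 0.1108213  0.        ] [0.60192709 0.11368244 0.        ] [0.55031592 0.12673183 0.        ]
n 6 turn [ 0.000e+00 -1.000e-04  1.109e-01]
[-10.4, 15.7, 27.2]
[-8.6, 16.7, 27.2]
[-6.7, 17.6, 27.2]
[-4.7, 18.2, 27.2]
[-2.6, 18.6, 27.2]
[-0.6, 18.8, 27.2]
```

Emit:
send_rows:
  steps:
    - [[-10, 16, 27], [0, 0, 0.111], 0.5]
    - [[-9, 17, 27], [0, 0, 0.111], 0.5]
    - [[-7, 18, 27], [0, 0, 0.111], 0.5]
    - [[-5, 18, 27], [0, 0, 0.111], 0.5]
    - [[-3, 19, 27], [0, 0, 0.111], 0.5]
    - [[0, 19, 27], [0, 0, 0.111], 0.5]
    - [[0, 0, 0], [0, 0, 0], 0.5]
    - [[0, 0, 0], [0, 0, 0], 0.5]

```text
clock: 4.13
tcp_pos: [0.6538, 0.1085, 0.1982]
orientation: [0.935, 0.354, -0.003, -0.001]
ft_force: [0.3, -0.7, 0.9]
opening: 0.0474
```

Run:
```python
from h import *
s=sense();p=vision.snapshot("wrist");save(p,"w2.png");print(s["tcp_pos"],s["opening"],f(s["tcp_pos"]))
for t,z in [("bush_c",.03),("block_c",.027),("tag_c",.022)]:
    print(t,[(np.round(q["at"]),round(q["score"],2),f(onz(p,q["at"],z,s))) for q in finder.find_in(p,t)[:2]])
print(proj(p,[w(-46,-57,.037),s["tcp_pos"]+[0,0,-.097]],s))
```

```text
[0.65382093 0.10854486 0.19819072] 0.047440310697978265 [-48.1 -58.1]
bush_c [(array([286., 251.]), 0.76, array([-59.3,  -9.1]))]
block_c [(array([323., 212.]), 0.84, array([-53. , -59.2])), (array([112., 312.]), 0.68, array([  1.5, 173.8]))]
tag_c [(array([234., 260.]), 0.94, array([-36.7,  39.8])), (array([213., 201.]), 0.43, array([18.6, 12.5]))]
[[316.53514405 211.85913669]
 [319.42717059 243.88012857]]
```

View pics/w2.png

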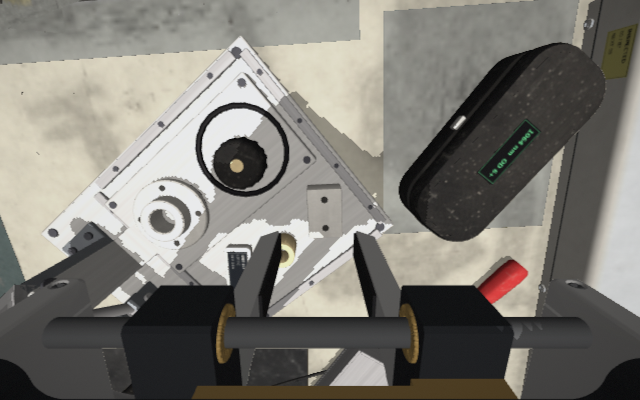

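The block's top is at (308–342, 185–236) and is square to the jaws. The knob and flange are undisturbed, and the bush is behind the fingers at (287,250).

Run:
```python
from h import *
s=sense();p=vision.snapshot("wrist")
b=onz(p,(325,210.5),.037,s);bu=onz(p,(288,248),.038,s);print(b,f(b),f(bu),f(onz(p,(241,145),.0395,s)), onz(p,(241,145),.0395,s))
plan(np.r_[b[:2],.12],R.from_quat(s["orientation"]))
```

```text
[0.66067663 0.1061571  0.037     ] [-49.4 -65.2] [-55.4 -16.1] [ 40.  -48.2] [0.65757208 0.1971069  0.0395    ]
n 3 turn [ 0.      0.     -0.0001]
[0.5, 2.1, 27.9]
```

Emit:
send_rows:
  steps:
    - [[1, 3, 20], [0, 0, 0], 0.5]
    - [[1, 3, 20], [0, 0, 0], 0.5]
    - [[0, 0, 0], [0, 0, 0], 0.5]
    - [[0, 0, 0], [0, 0, 0], 0.5]

```text
clock: 4.72
tcp_pos: [0.6596, 0.106, 0.1607]
orientation: [0.935, 0.354, -0.001, -0.0]
ft_force: [0.8, 0.2, 0.5]
opening: 0.0467
```

Run:
```python
from h import *
s=sense();p=vision.snapshot("wrist");save(p,"w3.png");print(s["tcp_pos"],s["opening"],f(s["tcp_pos"]))
for t,z in [("bush_c",.03),("block_c",.027),("tag_c",.022)]:
    print(t,[(np.round(q["at"]),round(q["score"],2),f(onz(p,q["at"],z,s))) for q in finder.find_in(p,t)[:2]])
```

```text
[0.65961939 0.1059956  0.16067685] 0.04670968238862249 [-49.8 -64.2]
bush_c []
block_c [(array([318., 233.]), 0.62, array([-54.6, -58.9]))]
tag_c [(array([218., 278.]), 0.58, array([-33.4,  33.2]))]
```

View pics/w3.png

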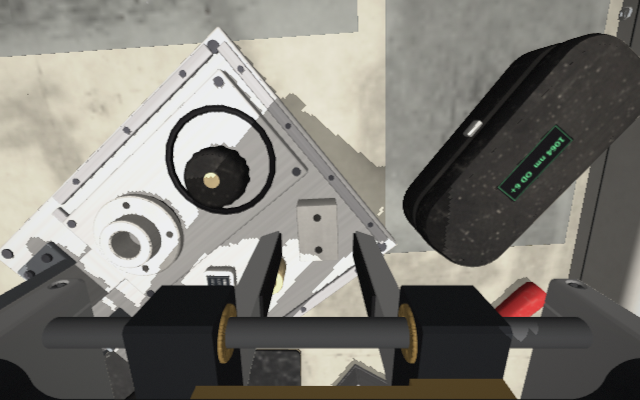

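Run:
```python
from h import *
s=sense();p=vision.snapshot("wrist")
for n,uv,z in [("block",(317.5,231),.037),("ring",(220,158),.0395),("TR",(218,27),.017),("BR",(396,243),.017)]:
    b=onz(p,uv,z,s);print(n,b,f(b))
print(proj(p,np.array([s["tcp_pos"]+[0,0,.037-s["tcp_pos"][2]]]),s))
```

```text
block [0.65923288 0.10508953 0.037     ] [-50.7 -63.9]
ring [0.65601329 0.19335159 0.0395    ] [ 36.  -47.3]
TR [0.72136142 0.2515161  0.017     ] [ 103.5 -102.9]
BR [0.68896053 0.0426299  0.017     ] [-107.9 -102.9]
[[318.25426683 228.8354942 ]]
```

Emit:
send_rows:
  steps:
    - [[0, 0, 14], [0, 0, 0], 0.48]
    - [[0, 0, 14], [0, 0, 0], 0.48]
    - [[0, 0, 13], [0, 0, 0], 0.48]
    - [[0, 0, 0], [0, 0, 0], 0.48]
    - [[0, 0, 0], [0, 0, 0], 0.2]
    - [[0, 0, 0], [0, 0, 0], 0.2]
    - [[0, 0, 0], [0, 0, 0], 0.2]
    - [[0, 0, 0], [0, 0, 0], 0.2]
  newtons: 30

```text
clock: 5.63
tcp_pos: [0.6608, 0.1056, 0.1209]
orientation: [0.936, 0.353, 0.001, 0.0]
ft_force: [-0.5, -0.6, 0.4]
opening: 0.0296
```

```bash
python3 -c "
from h import *
s=sense(); s['tcp_pos']=s['tcp_pos']+[0,0,.1]
plan([.533,-.095,.22],s=s)"
```

```text
n 6 turn [0. 0. 0.]
[-38.1, 11.0, 0.1]
```

Emit:
send_rows:
  steps:
    - [[0, 0, -20], [0, 0, 0], 0.2]
    - [[0, 0, -40], [0, 0, 0], 0.2]
    - [[0, 0, -40], [0, 0, 0], 0.2]

```text
clock: 5.88
tcp_pos: [0.6592, 0.1054, 0.2186]
orientation: [0.936, 0.353, -0.002, -0.001]
ft_force: [0.4, 0.5, 0.5]
opening: 0.0299
```

Emit:
send_rows:
  steps:
    - [[-38, 11, 0], [0, 0, 0], 0.2]
    - [[-38, 11, 0], [0, 0, 0], 0.2]
    - [[-38, 11, 0], [0, 0, 0], 0.2]
    - [[-38, 11, 0], [0, 0, 0], 0.2]
    - [[-38, 11, 0], [0, 0, 0], 0.2]
    - [[-38, 11, 0], [0, 0, 0], 0.2]
    - [[0, 0, 30], [0, 0, 0], 0.2]
    - [[0, 0, 20], [0, 0, 0], 0.2]

```text
clock: 6.55
tcp_pos: [0.5321, -0.0971, 0.1706]
orientation: [0.936, 0.351, 0.002, 0.001]
ft_force: [0.3, 0.4, -1.2]
opening: 0.0298
```

Emit:
send_rows:
  steps:
    - [[0, 0, 25], [0, 0, 0], 0.2]
    - [[0, 0, 24], [0, 0, 0], 0.2]
    - [[0, 0, 4], [0, 0, 0], 0.2]
    - [[0, 0, 0], [0, 0, 0], 0.2]
    - [[0, 0, 0], [0, 0, 0], 0.5]
    - [[0, 0, 0], [0, 0, 0], 0.5]
    - [[0, 0, 0], [0, 0, 0], 0.5]

```text
clock: 7.13
tcp_pos: [0.534, -0.095, 0.119]
orientation: [0.936, 0.353, 0.002, 0.001]
ft_force: [0.0, -0.5, -0.6]
opening: 0.0452
```

```bash
sed -i 's/^O=.*; A/O=np.array([.6071,.1634]); A/' h.py; python3 -c "
from h import *
s=sense(); s['tcp_pos']=s['tcp_pos']+[0,0,.08]
plan([.606,.108,.2],down(np.radians(-98.8)),s=s)"
```

```text
n 8 turn [ 0.0003 -0.0005  0.1095]
[23.5, -13.1, -0.1]
[21.9, -15.6, -0.1]
[20.1, -17.9, -0.1]
[18.0, -20.0, -0.1]
[15.7, -21.8, -0.1]
[13.3, -23.4, -0.1]
[10.6, -24.7, -0.1]
[7.9, -25.7, -0.1]
```

Emit:
send_rows:
  steps:
    - [[0, 0, -20], [0, 0, 0], 0.5]
    - [[0, 0, -30], [0, 0, 0], 0.5]
    - [[0, 0, -30], [0, 0, 0], 0.5]

```text
clock: 7.38
tcp_pos: [0.5325, -0.0945, 0.198]
orientation: [0.936, 0.353, -0.0, -0.0]
ft_force: [0.8, -0.3, -0.4]
opening: 0.0471
```

Emit:
send_rows:
  steps:
    - [[23, -13, 0], [0, 0, 0.11], 0.5]
    - [[22, -16, 0], [0, 0, 0.11], 0.5]
    - [[20, -18, 0], [0, 0, 0.11], 0.5]
    - [[18, -20, 0], [0, 0, 0.11], 0.5]
    - [[16, -22, 0], [0, 0, 0.11], 0.5]
    - [[13, -23, 0], [0, 0, 0.11], 0.5]
    - [[11, -25, 0], [0, 0, 0.11], 0.5]
    - [[8, -26, 0], [0, 0, 0.108], 0.5]

```text
clock: 8.05
tcp_pos: [0.6057, 0.1099, 0.1985]
orientation: [0.997, -0.081, 0.002, -0.0]
ft_force: [0.5, -0.8, -0.2]
opening: 0.0469
```

Emit:
send_rows:
  steps:
    - [[0, 0, 0], [0, 0, 0], 0.5]
    - [[0, 0, 0], [0, 0, 0], 0.5]
    - [[0, 0, 0], [0, 0, 0], 0.5]

```text
clock: 8.3
tcp_pos: [0.605, 0.1082, 0.1976]
orientation: [0.997, -0.077, 0.001, 0.0]
ft_force: [-0.5, -0.5, -0.5]
opening: 0.0469
```

Run:
```python
from h import *
s=sense();p=vision.snapshot("wrist");save(p,"w4.png");print(s["tcp_pos"],s["orientation"],f(s["tcp_pos"]))
for t,z in [("bush_c",.03),("block_c",.027),("tag_c",.022),("knob_c",.048)]:
    print(t,[(np.round(q["at"]),round(q["score"],2),f(onz(p,q["at"],z,s)),onz(p,q["at"],z,s)) for q in finder.find_in(p,t)[:2]])
```

```text
[0.60503553 0.10817102 0.19757906] [ 9.97006157e-01 -7.73191300e-02  6.64853965e-04  1.79830075e-04] [-54.9  -6.4]
bush_c [(array([319., 216.]), 0.64, array([-55.5,  -1.1]), array([0.59970611, 0.10841864, 0.03      ])), (array([277., 188.]), 0.18, array([-19.1, -27.3]), array([0.63117204, 0.14030233, 0.03      ]))]
block_c [(array([541., 252.]), 0.75, array([-265.3,   36.7]), array([ 0.53019964, -0.09315019,  0.027     ]))]
tag_c [(array([311., 261.]), 0.71, array([-48.1,  48.3]), array([0.55204209, 0.12320602, 0.022     ]))]
knob_c [(array([214., 186.]), 0.68, array([ 29.5, -33.2]), array([0.64442685, 0.18743696, 0.048     ])), (array([277., 187.]), 0.47, array([-21.6, -31.9]), array([0.63530093, 0.13722425, 0.048     ]))]
```

View pics/w4.png

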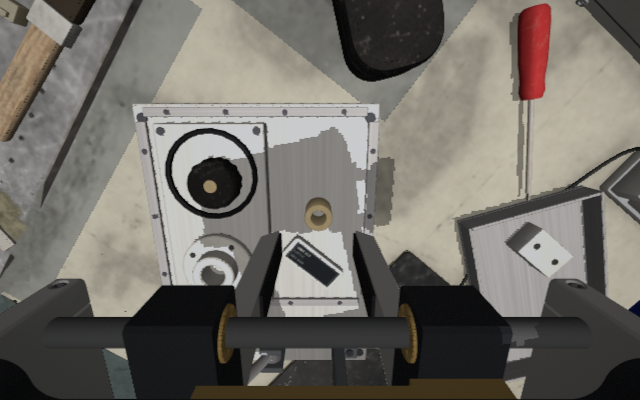

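The bush is centred at (319,213), the block lies in the tray at (540,250), and the tag is at (313,262).

Run:
```python
from h import *
s=sense();p=vision.snapshot("wrist")
for n,uv,z in [("bush",(319,212),.042),("ring",(211.5,172.5),.0395),("TR",(134,104),.017),("BR",(379,103.5),.017),("trBR",(457,219),.029),("trTR",(600,187),.029)]:
    b=onz(p,uv,z,s);print(n,b,f(b))
b=onz(p,(319,212),.042,s);plan(np.r_[b[:2],.118],n=3)
```

```text
bush [0.60711237 0.10646954 0.042     ] [-56.3  -8.7]
ring [0.65425013 0.18907959 0.0395    ] [ 32.6 -42.7]
TR [0.71894794 0.24771178 0.017     ] [100.4 -97.6]
BR [0.68667525 0.04223671 0.017     ] [-107.6  -97.2]
trBR [ 0.57666965 -0.01514114  0.029     ] [-181.1    2.8]
trTR [ 0.58692676 -0.1396697   0.029     ] [-302.6  -26.4]
n 3 turn [0. 0. 0.]
[0.8, 0.2, 26.3]
```

Emit:
send_rows:
  steps:
    - [[1, 0, 27], [0, 0, 0], 0.5]
    - [[1, 0, 27], [0, 0, 0], 0.5]
    - [[0, 0, 26], [0, 0, 0], 0.5]
    - [[0, 0, 0], [0, 0, 0], 0.5]
    - [[0, 0, 0], [0, 0, 0], 0.1]
    - [[0, 0, 0], [0, 0, 0], 0.1]
    - [[0, 0, 0], [0, 0, 0], 0.1]
    - [[0, 0, 0], [0, 0, 0], 0.1]

```text
clock: 9.27
tcp_pos: [0.6068, 0.1079, 0.1169]
orientation: [0.997, -0.078, 0.0, 0.0]
ft_force: [-0.6, -1.1, 0.8]
opening: 0.0237
```

Emit:
send_rows:
  steps:
    - [[0, 0, -25], [0, 0, 0], 0.1]
    - [[0, 0, -40], [0, 0, 0], 0.1]
    - [[0, 0, -35], [0, 0, 0], 0.1]

```text
clock: 9.52
tcp_pos: [0.6061, 0.108, 0.2168]
orientation: [0.997, -0.078, -0.001, 0.0]
ft_force: [1.6, 0.3, -1.1]
opening: 0.0226
```

```bash
python3 -c "
from h import *
s=sense(); print(s['opening'],s['tcp_pos'])
plan([.479,-.092,.216],s=s)"
```

```text
0.022627245225164398 [0.60609649 0.10802422 0.21681828]
n 6 turn [0. 0. 0.]
[-15.7, 36.2, 0.2]
```

Emit:
send_rows:
  steps:
    - [[-16, 36, 0], [0, 0, 0], 0.1]
    - [[-16, 36, 0], [0, 0, 0], 0.1]
    - [[-16, 36, 0], [0, 0, 0], 0.1]
    - [[-16, 36, 0], [0, 0, 0], 0.1]
    - [[-16, 36, 0], [0, 0, 0], 0.1]
    - [[-16, 36, 0], [0, 0, 0], 0.1]
    - [[0, 0, 30], [0, 0, 0], 0.1]
    - [[0, 0, 30], [0, 0, 0], 0.1]

```text
clock: 10.18
tcp_pos: [0.4788, -0.0928, 0.1588]
orientation: [0.997, -0.08, 0.004, 0.001]
ft_force: [0.6, 0.7, -0.4]
opening: 0.023
```

Emit:
send_rows:
  steps:
    - [[0, 0, 30], [0, 0, 0], 0.1]
    - [[0, 0, 14], [0, 0, 0], 0.1]
    - [[0, 0, 0], [0, 0, 0], 0.1]
    - [[0, 0, 0], [0, 0, 0], 0.5]
    - [[0, 0, 0], [0, 0, 0], 0.5]
    - [[0, 0, 0], [0, 0, 0], 0.5]
    - [[0, 0, -40], [0, 0, 0], 0.5]
    - [[0, 0, -40], [0, 0, 0], 0.3]

```text
clock: 10.85
tcp_pos: [0.4771, -0.0898, 0.1922]
orientation: [0.997, -0.078, -0.002, -0.001]
ft_force: [1.1, -0.1, 0.9]
opening: 0.043
```

```bash
python3 -c "
from h import *
T=w(-52,50.5,.111);print(T)
plan(np.r_[T[:2],.22],down(np.radians(-98.8))*R.from_rotvec([0,-.42,0]))"
```

```text
[0.5492392  0.11973791 0.111     ]
n 6 turn [-0.0002 -0.0692 -0.0003]
[6.4, -36.4, -4.6]
[6.1, -36.4, -5.1]
[5.8, -36.4, -5.5]
[5.4, -36.4, -5.9]
[5.0, -36.4, -6.2]
[4.5, -36.3, -6.6]
```

Emit:
send_rows:
  steps:
    - [[6, -36, -8], [0, -0.07, 0], 0]
    - [[6, -36, -8], [0, -0.07, 0], 0]
    - [[6, -36, -8], [0, -0.07, 0], 0]
    - [[6, -36, -6], [0, -0.07, 0], 0]
    - [[5, -36, -4], [0, -0.07, 0], 0]
    - [[4, -37, -3], [0, -0.07, 0], 0]
    - [[0, 0, 0], [0, 0, 0], 0]
    - [[0, 0, 0], [0, 0, 0], 0]

```text
clock: 11.52
tcp_pos: [0.55, 0.1198, 0.2234]
orientation: [0.975, -0.075, -0.208, -0.016]
ft_force: [0.3, 0.0, -0.6]
opening: 0.0007
```

Run:
```python
from h import *
s=sense();p=vision.snapshot("wrist");save(p,"w5.png");print(s["tcp_pos"],s["orientation"],f(s["tcp_pos"]))
tip=s["tcp_pos"]+R.from_quat(s["orientation"]).apply([0,0,.097]);print("tip",tip,f(tip))
for t,z in [("bush_c",.02),("block_c",.018),("tag_c",.022),("knob_c",.048)]:
    print(t,[(np.round(q["at"]),round(q["score"],2),f(onz(p,q["at"],z,s)),onz(p,q["at"],z,s)) for q in finder.find_in(p,t)[:2]])
plan(w(-52,50.5,.111))
```

```text
[0.55002964 0.11978295 0.22337408] [ 0.97520558 -0.07469081 -0.20771787 -0.01576874] [-51.8  49.7]
tip [0.51096001 0.12577607 0.13479278] [-51.9  89.3]
bush_c [(array([540., 159.]), 0.95, array([-268.9,   96.8]), array([ 0.47034035, -0.08748973,  0.02      ])), (array([178., 292.]), 0.42, array([154.4, 326.8]), array([0.30776401, 0.36599608, 0.02      ]))]
block_c [(array([257., 119.]), 0.67, array([ 2.5, 55.6]), array([0.5525447, 0.1744083, 0.018    ])), (array([576.,  99.]), 0.62, array([-271.9,   37.5]), array([ 0.52842217, -0.09956294,  0.018     ]))]
tag_c [(array([315., 114.]), 0.74, array([-48.8,  49.4]), array([0.55085808, 0.12273431, 0.022     ]))]
knob_c [(array([191.,  15.]), 0.77, array([ 29.1, -27.6]), array([0.63882407, 0.1878938 , 0.048     ]))]
n 3 turn [0. 0. 0.]
[15.4, -0.9, 34.8]
```

View pics/w5.png

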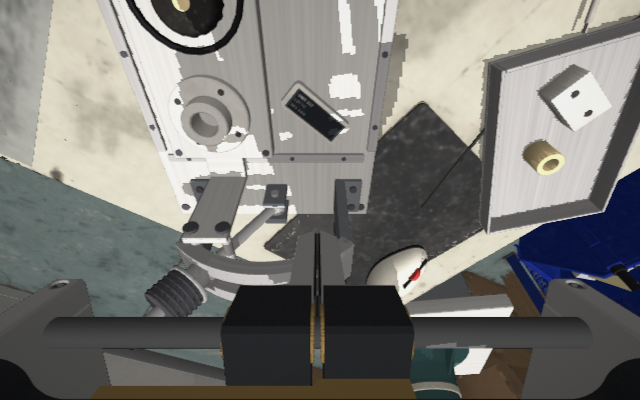

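The block and bush are in the tray, at (575,98) and (545,157). The tag is at (315,112) and my fingers are above its +y side, so I'll lower behind it and push it to −y.

Emit:
send_rows:
  steps:
    - [[15, 0, 35], [0, 0, 0], 0]
    - [[15, -1, 35], [0, 0, 0], 0]
    - [[11, 0, 25], [0, 0, 0], 0]
    - [[4, 0, 8], [0, 0, 0], 0]
    - [[0, 0, 0], [0, 0, 0], 0]
    - [[0, 0, 0], [0, 0, 0], 0]

```text
clock: 12.27
tcp_pos: [0.5484, 0.1184, 0.1125]
orientation: [0.975, -0.077, -0.207, -0.016]
ft_force: [0.0, -0.7, -0.1]
opening: 0.0008
```

Run:
```python
from h import *
s=sense()
tip=s["tcp_pos"]+R.from_quat(s["orientation"]).apply([0,0,.097]);print("tip",tip,f(tip),s["ft_force"],s["tcp_pos"])
plan(s["tcp_pos"]+np.r_[-.066*FY,0])
```

```text
tip [0.50946592 0.12461759 0.02385957] [-53.3  90.6] [ 0.01102956 -0.67192037 -0.13102055] [0.5484215  0.11840306 0.11247583]
n 2 turn [0. 0. 0.]
[30.1, -0.1, -13.4]
```

Emit:
send_rows:
  steps:
    - [[7.5, 0, -2.4], [0, 0, 0], 0]
    - [[7.5, 0, -3.3], [0, 0, 0], 0]
    - [[7.5, 0, -3.3], [0, 0, 0], 0]
    - [[7.5, 0, -3.3], [0, 0, 0], 0]
    - [[7.5, 0, -3.3], [0, 0, 0], 0]
    - [[7.5, 0, -3.3], [0, 0, 0], 0]
    - [[7.5, 0, -3.3], [0, 0, 0], 0]
    - [[7.5, 0, -3.3], [0, 0, 0], 0]

```text
clock: 12.93
tcp_pos: [0.6112, 0.1066, 0.1099]
orientation: [0.974, -0.077, -0.212, -0.013]
ft_force: [-10.9, -10.4, 5.5]
opening: 0.0005
```

Emit:
send_rows:
  steps:
    - [[0, 0, 0], [0, 0, 0], 0]
    - [[-10, 0, -20], [0, 0, 0], 0]
    - [[-10, 0, -35], [0, 0.11, 0], 0.4]
    - [[-6, 0, -35], [0, 0.11, 0], 0.4]
    - [[0, 0, -10], [0, 0.11, 0], 0.4]
    - [[0, 0, 0], [0, 0.09, 0], 0.4]
    - [[0, 0, 0], [0, 0, 0], 0.4]
    - [[0, 0, 0], [0, 0, 0], 0.4]

```text
clock: 13.6
tcp_pos: [0.6235, 0.1078, 0.2138]
orientation: [0.997, -0.078, -0.001, -0.0]
ft_force: [0.2, 0.1, -1.0]
opening: 0.0361
```

Run:
```python
from h import *
s=sense();p=vision.snapshot("wrist");save(p,"w6.png");print(s["tcp_pos"],s["orientation"],f(s["tcp_pos"]))
for t,z in [("tag_c",.022),("knob_c",.048)]:
    print(t,[(np.round(q["at"]),round(q["score"],2),f(onz(p,q["at"],z,s)),onz(p,q["at"],z,s)) for q in finder.find_in(p,t)[:2]])
```

```text
[0.62345109 0.10778865 0.21379569] [ 9.96972487e-01 -7.77524998e-02 -5.88052843e-04 -2.50219404e-04] [-52.5 -24.7]
tag_c [(array([313., 229.]), 0.87, array([-46.9,   3.3]), array([0.59665705, 0.11750752, 0.022     ])), (array([504., 264.]), 0.41, array([-245.5,   42.7]), array([ 0.52737965, -0.07269747,  0.022     ]))]
knob_c [(array([227., 199.]), 0.73, array([ 27.7, -35.3]), array([0.64627029, 0.18541536, 0.048     ]))]
```

View pics/w6.png

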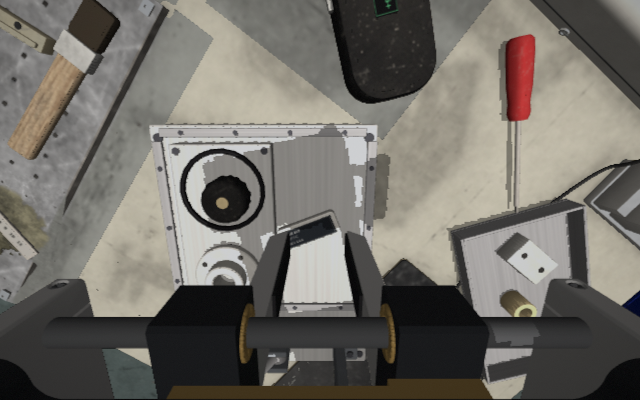

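The tag now lies at (313,231), turned about 21° from fx with its left end at the carriage edge. I can grip it there with the body clear of the gate.

```bash
python3 -c "
from h import *
plan([.597,.1165,.19],down(np.radians(12)),n=16)"
```

```text
n 16 turn [-0.0002  0.0002 -0.121 ]
[-1.8, -0.3, 1.4]
[-1.7, -0.5, 1.4]
[-1.6, -0.7, 1.4]
[-1.5, -0.9, 1.4]
[-1.4, -1.1, 1.4]
[-1.3, -1.3, 1.4]
[-1.1, -1.4, 1.4]
[-0.9, -1.5, 1.4]
[-0.7, -1.6, 1.4]
[-0.5, -1.7, 1.4]
[-0.3, -1.8, 1.4]
[-0.1, -1.8, 1.4]
[0.1, -1.8, 1.4]
[0.3, -1.8, 1.4]
[0.5, -1.7, 1.4]
[0.7, -1.6, 1.4]
```

Emit:
send_rows:
  steps:
    - [[-2, 0, 1], [0, 0, -0.121], 0.45]
    - [[-2, -1, 2], [0, 0, -0.121], 0.45]
    - [[-2, -1, 1], [0, 0, -0.121], 0.45]
    - [[-1, -1, 1], [0, 0, -0.121], 0.45]
    - [[-1, -1, 2], [0, 0, -0.121], 0.45]
    - [[-1, -1, 1], [0, 0, -0.121], 0.45]
    - [[-1, -1, 2], [0, 0, -0.121], 0.45]
    - [[-1, -2, 1], [0, 0, -0.121], 0.45]

```text
clock: 14.42
tcp_pos: [0.6111, 0.1124, 0.2007]
orientation: [0.918, 0.397, -0.002, -0.001]
ft_force: [0.8, -0.2, 0.2]
opening: 0.0421
```

Emit:
send_rows:
  steps:
    - [[-1, -2, 1], [0, 0, -0.121], 0.45]
    - [[-1, -2, 2], [0, 0, -0.121], 0.45]
    - [[0, -2, 1], [0, 0, -0.121], 0.45]
    - [[0, -2, 2], [0, 0, -0.121], 0.45]
    - [[0, -2, 1], [0, 0, -0.121], 0.45]
    - [[0, -2, 1], [0, 0, -0.121], 0.45]
    - [[1, -1, 2], [0, 0, -0.121], 0.45]
    - [[1, -1, 1], [0, 0, -0.121], 0.45]

```text
clock: 15.08
tcp_pos: [0.5971, 0.1181, 0.1898]
orientation: [0.627, 0.779, -0.001, -0.001]
ft_force: [0.4, 0.1, 0.3]
opening: 0.0425
```

Emit:
send_rows:
  steps:
    - [[0, 0, 0], [0, 0, 0], 0.45]
    - [[0, 0, 0], [0, 0, 0], 0.45]

```text
clock: 15.25
tcp_pos: [0.597, 0.1182, 0.1903]
orientation: [0.631, 0.776, -0.001, -0.001]
ft_force: [0.7, -0.9, -0.1]
opening: 0.0424
```

Run:
```python
from h import *
s=sense();p=vision.snapshot("wrist");save(p,"w7.png");print(s["tcp_pos"],s["orientation"],f(s["tcp_pos"]),s["qpos"])
for t,z in [("tag_c",.022),("knob_c",.048)]:
    print(t,[(np.round(q["at"]),round(q["score"],2),f(onz(p,q["at"],z,s)),onz(p,q["at"],z,s)) for q in finder.find_in(p,t)[:2]])
print(proj(p,s["tcp_pos"]+[0,0,.026-s["tcp_pos"][2]],s))
a=p["color"][120:300,200:440,::-1];cv2.imwrite("pics/w7c.png",cv2.resize(a,None,fx=3,fy=3,interpolation=cv2.INTER_CUBIC))
```

```text
[0.59704151 0.11815324 0.19028032] [ 0.63081779  0.77592991 -0.00082438 -0.00100185] [-46.3   3. ] [ 1.02137409e-01  2.63772140e-01  1.39118217e+00  2.50126415e-04
  1.48922120e+00 -1.03464832e-01]
tag_c [(array([315., 206.]), 0.66, array([-42.2,   6.7]), array([0.59400837, 0.12277236, 0.022     ])), (array([319., 105.]), 0.66, array([40. , 34.2]), array([0.57943254, 0.20820513, 0.022     ]))]
knob_c [(array([403., 155.]), 0.82, array([ 27.8, -38.8]), array([0.64966835, 0.18492149, 0.048     ])), (array([321., 107.]), 0.42, array([37.9, 32.3]), array([0.58100803, 0.20577442, 0.048     ]))]
[[317.56525675 213.38092519]]
```

View pics/w7c.png

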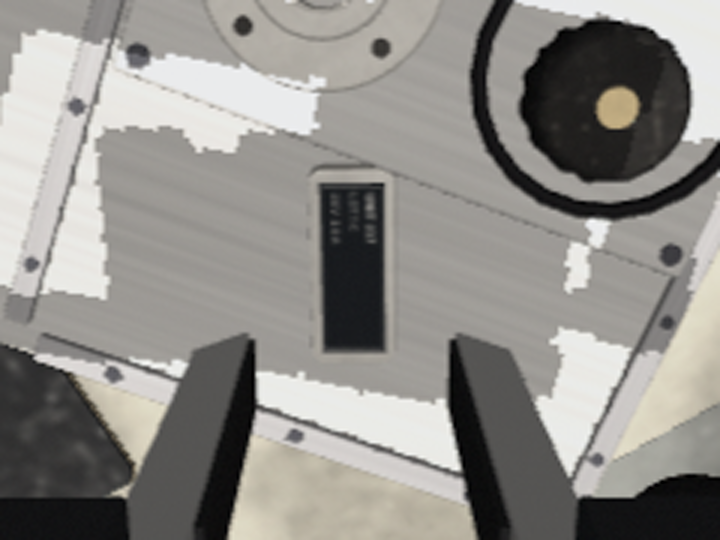

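The tag is square to the jaws at full-frame (317,207), centred between the fingers.

Emit:
send_rows:
  steps:
    - [[2, 0, 25], [0, 0, 0], 0.45]
    - [[2, 0, 25], [0, 0, 0], 0.45]
    - [[0, 0, 18], [0, 0, 0], 0.45]
    - [[0, 0, 6], [0, 0, 0], 0.45]
    - [[0, 0, 0], [0, 0, 0], 0.45]
    - [[0, 0, 0], [0, 0, 0], 0.15]
    - [[0, 0, 0], [0, 0, 0], 0.15]
    - [[0, 0, 0], [0, 0, 0], 0.15]

```text
clock: 16.07
tcp_pos: [0.5965, 0.1223, 0.1189]
orientation: [0.63, 0.777, 0.001, 0.001]
ft_force: [-1.4, -0.2, 0.7]
opening: 0.0257
```

Emit:
send_rows:
  steps:
    - [[0, 0, 0], [0, 0, 0], 0.15]
    - [[0, 0, -20], [0, 0, 0], 0.15]
    - [[0, 0, -40], [0, 0, 0], 0.15]
    - [[0, 0, -40], [0, 0, 0], 0.15]

```text
clock: 16.4
tcp_pos: [0.5947, 0.1221, 0.2167]
orientation: [0.63, 0.777, -0.002, -0.002]
ft_force: [0.7, -1.5, 0.2]
opening: 0.0243
```

```bash
python3 -c "
from h import *
s=sense(); print(s['opening'],s['tcp_pos'])
plan([.428,-.100,.216],s=s)"
```

```text
0.024312142964296367 [0.59469992 0.1221184  0.2167064 ]
n 7 turn [0. 0. 0.]
[-26.1, -29.9, 0.2]
```

Run:
```python
from h import *
p=vision.snapshot("wrist")
s=dict(tcp_pos=np.array([0.55002964,0.11978295,0.22337408]),orientation=[0.97520558,-0.07469081,-0.20771787,-0.01576874])
for uv,z in [((484,62),.029),((488,234),.029),((604,213),.029),((545,157),.025),((575,98),.022)]: print(uv,onz(p,uv,z,s))
```

```text
(484, 62) [ 0.57691787 -0.01135902  0.029     ]
(488, 234) [ 0.38064608 -0.0555141   0.029     ]
(604, 213) [ 0.39593071 -0.17342217  0.029     ]
(545, 157) [ 0.47847901 -0.0884712   0.025     ]
(575, 98) [ 0.53348188 -0.09594035  0.022     ]
```

Emit:
send_rows:
  steps:
    - [[-27, -30, 0], [0, 0, 0], 0.15]
    - [[-27, -30, 0], [0, 0, 0], 0.15]
    - [[-27, -30, 0], [0, 0, 0], 0.15]
    - [[-27, -30, 0], [0, 0, 0], 0.15]
    - [[-27, -30, 0], [0, 0, 0], 0.15]
    - [[-27, -30, 0], [0, 0, 0], 0.15]
    - [[-27, -29, 0], [0, 0, 0], 0.15]
    - [[0, 0, 25], [0, 0, 0], 0.15]

```text
clock: 17.12
tcp_pos: [0.4303, -0.1116, 0.1978]
orientation: [0.632, 0.775, 0.0, 0.006]
ft_force: [1.8, -0.2, 0.1]
opening: 0.0246
```

Emit:
send_rows:
  steps:
    - [[0, 0, 35], [0, 0, 0], 0.15]
    - [[0, 0, 30], [0, 0, 0], 0.15]
    - [[0, 0, 14], [0, 0, 0], 0.15]
    - [[0, 0, 0], [0, 0, 0], 0.15]
    - [[0, 0, 0], [0, 0, 0], 0.34]
    - [[0, 0, 0], [0, 0, 0], 0.34]
    - [[0, 0, 0], [0, 0, 0], 0.34]
    - [[0, 0, -30], [0, 0, 0], 0.34]

```text
clock: 17.78
tcp_pos: [0.4282, -0.105, 0.1403]
orientation: [0.629, 0.777, -0.001, -0.004]
ft_force: [-0.4, -0.4, -1.1]
opening: 0.0321
```

Emit:
send_rows:
  steps:
    - [[0, 0, -40], [0, 0, 0], 0.5]
    - [[0, 0, -40], [0, 0, 0], 0.5]
    - [[0, 0, -10], [0, 0, 0], 0.5]
    - [[0, 0, 0], [0, 0, 0], 0.5]

```text
clock: 18.12
tcp_pos: [0.4329, -0.1068, 0.2397]
orientation: [0.629, 0.777, 0.002, 0.006]
ft_force: [0.6, -0.3, -0.3]
opening: 0.0473
```

Run:
```python
from h import *
s=sense();print(s["tcp_pos"],s["opening"])
p=vision.snapshot("side")
for t,z in [("tag_c",.013),("block_c",.018),("bush_c",.02),("collar_grip",.14)]:
    print(t,[(np.round(q["at"]),round(q["score"],2),onz(p,q["at"],z)) for q in finder.find_in(p,t)[:2]])
a=p["color"][110:370,200:440,::-1];cv2.imwrite("pics/s8c.png",cv2.resize(a,None,fx=2.3,fy=2.3,interpolation=cv2.INTER_CUBIC))
```

```text
[ 0.43293202 -0.10675601  0.23970366] 0.04731044478200995
tag_c [(array([315., 307.]), 0.81, array([ 0.42855785, -0.09715301,  0.013     ])), (array([356., 285.]), 0.41, array([ 0.52630181, -0.09837284,  0.013     ]))]
block_c [(array([359., 282.]), 0.83, array([ 0.53370714, -0.09649743,  0.018     ]))]
bush_c [(array([350., 182.]), 0.46, array([0.64149065, 0.12056108, 0.02      ]))]
collar_grip []
```

View pics/s8c.png

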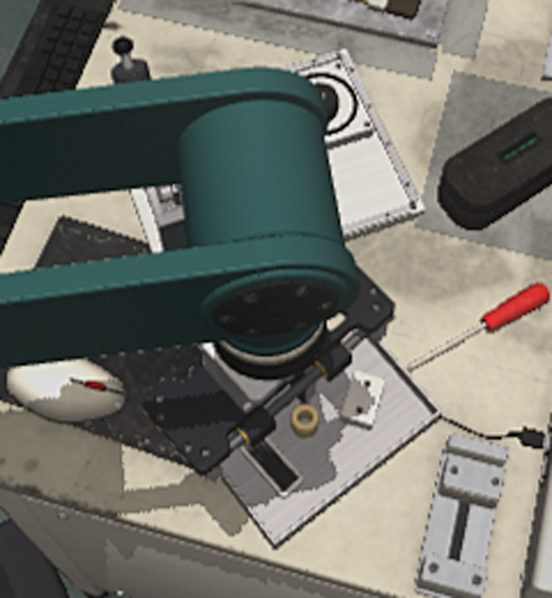

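All three pieces are in the tray (crop: tag (270,465), bush (305,420), block (362,395)). Next I'll look at the collar from above.

```bash
python3 -c "
from h import *
T=w(58.3,140,.32);print(T)
plan(T,down(A-np.pi/2),n=10)"
```

```text
[0.4776671  0.24243173 0.32      ]
n 10 turn [-0.0004 -0.0002  0.0363]
[33.1, 11.9, -8.8]
[33.5, 10.7, -8.8]
[33.8, 9.5, -8.8]
[34.2, 8.2, -8.8]
[34.4, 7.0, -8.8]
[34.7, 5.7, -8.8]
[34.9, 4.5, -8.8]
[35.0, 3.2, -8.8]
[35.1, 2.0, -8.9]
[35.1, 0.7, -8.9]
```

Emit:
send_rows:
  steps:
    - [[33, 12, -12], [0, 0, 0.036], 0.8]
    - [[33, 11, -12], [0, 0, 0.036], 0.8]
    - [[34, 10, -12], [0, 0, 0.036], 0.8]
    - [[34, 8, -12], [0, 0, 0.036], 0.8]
    - [[34, 7, -10], [0, 0, 0.036], 0.8]
    - [[35, 6, -10], [0, 0, 0.036], 0.8]
    - [[35, 4, -8], [0, 0, 0.036], 0.8]
    - [[35, 3, -5], [0, 0, 0.036], 0.8]

```text
clock: 19.03
tcp_pos: [0.4686, 0.174, 0.3136]
orientation: [0.735, 0.678, -0.001, -0.0]
ft_force: [0.6, -0.2, 0.3]
opening: 0.0755
```

Emit:
send_rows:
  steps:
    - [[35, 2, 0], [0, 0, 0.036], 0.8]
    - [[35, 1, 0], [0, 0, 0.036], 0.8]
    - [[0, 0, 0], [0, 0, 0], 0.8]
    - [[0, 0, 0], [0, 0, 0], 0.8]

```text
clock: 19.37
tcp_pos: [0.4782, 0.2428, 0.3119]
orientation: [0.757, 0.653, -0.002, -0.001]
ft_force: [1.0, -0.1, -0.3]
opening: 0.0749
```

Run:
```python
from h import *
s=sense();p=vision.snapshot("wrist");save(p,"w9.png");print(s["tcp_pos"],s["orientation"],f(s["tcp_pos"]))
print([(np.round(q["at"]),round(q["score"],2),f(onz(p,q["at"],.1416,s))) for q in finder.find_in(p,"collar_grip")[:2]])
P=[w(-7,140,.035),w(-7+.523*102,140,.035+.853*.102),w(-7+.523*112,140,.035+.853*.112),w(-7+.523*125,140,.035+.853*.125),w(-7+.523*138,140,.035+.853*.138),w(-7+.523*166,140,.035+.853*.166),w(106,170,.017),w(106,-100,.017),w(36,38,.0605)]
print(np.round(proj(p,np.array(P),s),1).tolist())
a=p["color"][60:330,180:480,::-1];cv2.imwrite("pics/w9c.png",cv2.resize(a,None,fx=2.2,fy=2.2,interpolation=cv2.INTER_CUBIC))
```

```text
[0.47816491 0.24283984 0.31191444] [ 7.57290510e-01  6.53073371e-01 -2.39485440e-03 -7.21505779e-04] [ 58.8 139.6]
[(array([317., 217.]), 0.62, array([ 52.9, 140.6]))]
[[317.6, 232.7], [317.8, 216.4], [317.9, 214.1], [317.9, 211.0], [318.0, 207.5], [318.1, 198.8], [294.5, 144.2], [507.9, 145.5], [403.4, 208.0]]
```

View pics/w9c.png

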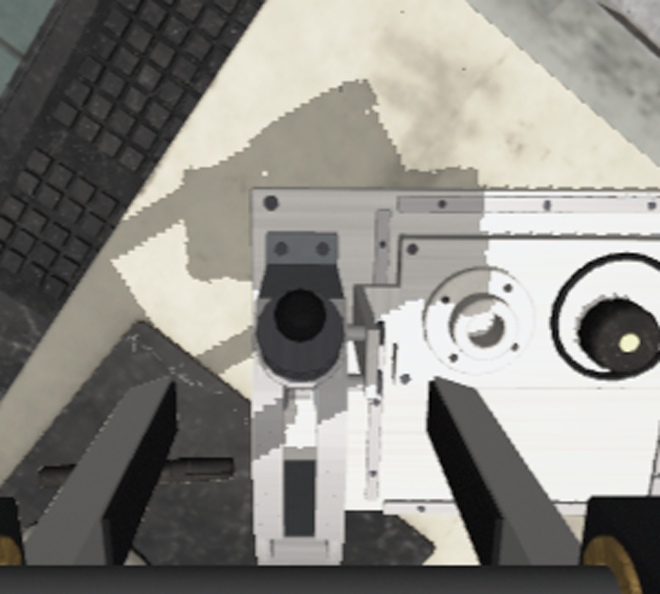

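Run:
```python
from h import *
s=sense();p=vision.snapshot("wrist")
for z in (.04,.08,.115,.145):
    print(z,[f(onz(p,uv,z,s)).tolist() for uv in [(341,189.5),(361,190),(355,246),(350,206),(335,214)]])
s=dict(tcp_pos=np.array([0.55002964,0.11978295,0.22337408]),orientation=[0.97520558,-0.07469081,-0.20771787,-0.01576874])
for z in (.115,.145):
    print(z,[f(onz(p,uv,z,s)).tolist() for uv in [(183,233),(236,241),(205,160),(245,160)]])
a=cv2.imread("pics/w5.png")[120:290,120:370];b=cv2.imread("pics/w9.png")[160:290,280:440]
cv2.imwrite("pics/c10.png",np.vstack([cv2.resize(a,(750,510)),]));
```

```text
0.04 [[51.1, 110.3], [50.5, 85.3], [-25.6, 89.9], [29.6, 98.3], [18.8, 117.1]]
0.08 [[61.1, 113.6], [60.6, 91.5], [-7.0, 95.5], [42.0, 103.0], [32.5, 119.7]]
0.115 [[69.9, 116.5], [69.4, 96.8], [9.3, 100.4], [52.9, 107.1], [44.4, 121.9]]
0.145 [[77.4, 119.0], [77.0, 101.4], [23.3, 104.6], [62.2, 110.6], [54.7, 123.8]]
0.115 [[47.4, 98.2], [9.9, 106.9], [15.7, 35.2], [-8.2, 35.2]]
0.145 [[27.7, 66.6], [-2.2, 73.6], [2.4, 16.2], [-16.7, 16.2]]
```

View pics/c10.png

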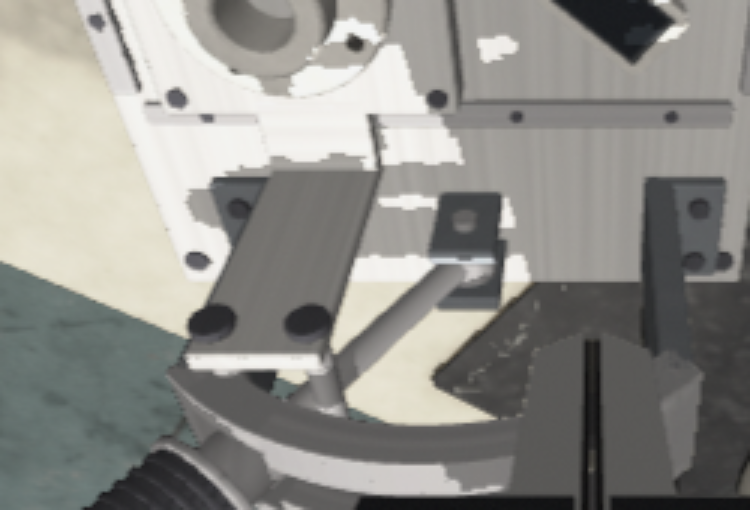

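The crop shows the carriage bracket as an upright plate topping out near world z 0.115, with its pins at (210,320) and (308,320). Gripping slightly high keeps the fingertips clear of it, so I'll descend on the collar.

Emit:
send_rows:
  steps:
    - [[-1, -1, 30], [0, 0, 0], 0.6]
    - [[0, 0, 30], [0, 0, 0], 0.6]
    - [[0, 0, 20], [0, 0, 0], 0.6]
    - [[0, 0, 8], [0, 0, 0], 0.6]
    - [[0, 0, 0], [0, 0, 0], 0.6]
    - [[0, 0, 0], [0, 0, 0], 0.6]

```text
clock: 20.02
tcp_pos: [0.4779, 0.24, 0.2272]
orientation: [0.759, 0.651, 0.0, 0.0]
ft_force: [0.2, 0.2, -1.0]
opening: 0.0563
```

Emit:
send_rows:
  steps:
    - [[0, 0, 0], [0, 0, 0], 0.45]
    - [[0, 0, 0], [0, 0, 0], 0.3]
    - [[0, 0, 0], [0, 0, 0], 0.3]
    - [[0, 0, 0], [0, 0, 0], 0.3]
    - [[0, 0, 0], [0, 0, 0], 0.3]
  newtons: 50

```text
clock: 20.43
tcp_pos: [0.4768, 0.2413, 0.2281]
orientation: [0.758, 0.652, -0.0, -0.001]
ft_force: [-4.9, 0.4, 6.1]
opening: 0.0335
```

Emit:
send_rows:
  steps:
    - [[2, 0, -3.5], [0, 0, 0], 0.3]
    - [[2, 0, -3.5], [0, 0, 0], 0.3]
    - [[2.5, 0, -4], [0, 0, 0], 0.3]
    - [[0, 0, 0], [0, 0, 0], 0.3]
    - [[0, 0, 0], [0, 0, 0], 0.3]

```text
clock: 20.85
tcp_pos: [0.4777, 0.2468, 0.2367]
orientation: [0.758, 0.652, -0.002, -0.0]
ft_force: [-4.1, -3.7, -3.9]
opening: 0.0339
```

Run:
```python
from h import *
s=sense();print(s["tcp_pos"],s["ft_force"],s["opening"],f(s["tcp_pos"]))
ph=np.linspace(.55,-.555,17)
P=138*np.c_[np.sin(ph),np.cos(ph)]
print(np.round(np.diff(P,axis=0),1).tolist())
```

```text
[0.47771075 0.24675915 0.23673152] [-4.14926591 -3.70069233 -3.9144365 ] 0.03388972664841302 [ 62.6 140.6]
[[-8.3, 4.7], [-8.6, 4.1], [-8.9, 3.5], [-9.1, 2.9], [-9.3, 2.3], [-9.4, 1.6], [-9.5, 1.0], [-9.5, 0.3], [-9.5, -0.4], [-9.5, -1.0], [-9.4, -1.7], [-9.2, -2.3], [-9.1, -2.9], [-8.8, -3.6], [-8.6, -4.2], [-8.3, -4.7]]
```

Emit:
send_rows:
  steps:
    - [[1.3, 0, -2.2], [0, 0, 0], 0.3]
    - [[0, 0, 0], [0, 0, 0], 0.3]
    - [[-8, 0, -5], [0, 0, 0], 0.3]
    - [[-8.5, 0, -4.2], [0, 0, 0], 0.3]
    - [[-9, 0, -3.5], [0, 0, 0], 0.3]
    - [[-9, 0, -3], [0, 0, 0], 0.3]
    - [[-9.3, 0, -2.3], [0, 0, 0], 0.3]
    - [[-9.4, 0, -1.6], [0, 0, 0], 0.3]
  newtons: 60

```text
clock: 21.52
tcp_pos: [0.4699, 0.1968, 0.2597]
orientation: [0.758, 0.652, 0.001, -0.002]
ft_force: [-3.3, 6.0, -5.5]
opening: 0.0334
```

```bash
cat >> h.py <<'E'
def lev():
    s=sense();F=f(s["tcp_pos"]);z=s["tcp_pos"][2]*1000-78-5-30
    print("t",round(s["clock"],2),"f",F,"z",round(z,1),"phi",round(np.arctan2(F[0]+7,z),3),"r",round(np.hypot(F[0]+7,z),1),"force f",np.round([s["ft_force"][:2]@FX,s["ft_force"][:2]@FY,s["ft_force"][2]],1),"open",round(s["opening"],4))
E
python3 -c "
from h import *
lev()"
```

```text
t 21.52 f [ 12.  140.6] z 146.7 phi 0.129 r 147.9 force f [ 5.4  4.2 -5.5] open 0.0334
```

Emit:
send_rows:
  steps:
    - [[-9.5, 0, -1], [0, 0, 0], 0.3]
    - [[-9.5, 0, -0.3], [0, 0, 0], 0.3]
    - [[-9.5, 0, 0.4], [0, 0, 0], 0.3]
    - [[-9.5, 0, 1], [0, 0, 0], 0.3]
    - [[-9.4, 0, 1.7], [0, 0, 0], 0.3]
    - [[-9.2, 0, 2.3], [0, 0, 0], 0.3]
    - [[-9, 0, 3], [0, 0, 0], 0.3]
    - [[-9, 0, 3.6], [0, 0, 0], 0.3]

```text
clock: 22.18
tcp_pos: [0.4588, 0.1238, 0.2514]
orientation: [0.758, 0.652, 0.003, -0.002]
ft_force: [-7.6, 7.4, 2.9]
opening: 0.0322
```

```bash
python3 -c "
from h import *
lev()"
```

```text
t 22.18 f [-61.9 140.5] z 138.4 phi -0.378 r 148.9 force f [6.1 8.6 2.9] open 0.0322
```

Emit:
send_rows:
  steps:
    - [[-8.7, 0, 4.2], [0, 0, 0], 0.3]
    - [[-8.5, 0, 4.8], [0, 0, 0], 0.3]
    - [[0, 0, 0], [0, 0, 0], 0.3]
    - [[0, 0, 0], [0, 0, 0], 0.3]

```text
clock: 22.52
tcp_pos: [0.4578, 0.1043, 0.2413]
orientation: [0.759, 0.651, 0.002, 0.001]
ft_force: [0.5, 0.9, -0.2]
opening: 0.0282
```

```bash
python3 -c "
from h import *
lev()"
```

```text
t 22.52 f [-81.2 138.5] z 128.3 phi -0.524 r 148.2 force f [ 1.  -0.3 -0.2] open 0.0282
```

Emit:
send_rows:
  steps:
    - [[0, 0, 0], [0, 0, 0], 0.6]
    - [[0, 0, 0], [0, 0, 0], 0.6]
    - [[0, 0, 0], [0, 0, 0], 0.6]
    - [[0, 0, -30], [0, 0, 0], 0.6]
    - [[0, 0, -35], [0, 0, 0], 0.6]
    - [[0, 0, -30], [0, 0, 0], 0.6]
    - [[0, 0, 0], [0, 0, 0], 0.6]
    - [[0, 0, 0], [0, 0, 0], 0.6]

```text
clock: 23.18
tcp_pos: [0.4578, 0.1054, 0.3371]
orientation: [0.758, 0.652, 0.002, 0.002]
ft_force: [0.5, -0.7, -1.2]
opening: 0.0563
```

Run:
```python
from h import *
lev()
s=sense();p=vision.snapshot("wrist");save(p,"w11.png")
print([(np.round(q["at"]),round(q["score"],2),f(onz(p,q["at"],.1416,s))) for q in finder.find_in(p,"collar_grip")[:2]])
for ph in (-.55,-.5,-.45):
  L=lambda r:w(-7+1000*np.sin(ph)*r,140,.035+np.cos(ph)*r)
  print(ph,np.round(proj(p,np.array([L(.112),L(.138),L(.153),L(.166)]),s),1).tolist())
for cx in (-50,-40): print("ring",np.round(proj(p,np.array([w(cx,-42,.0395),w(cx+45,84,.035),w(cx+45,-84,.035),w(106,170,.017)]),s),1).tolist())
q=vision.snapshot("side")
a=p["color"][60:360,220:520,::-1];b=q["color"][100:260,200:400,::-1]
cv2.imwrite("pics/c11.png",np.hstack([cv2.resize(a,(440,440)),cv2.resize(b[:160,:131],(360,440))]))
```

```text
t 23.18 f [-80.2 138.7] z 224.1 phi -0.316 r 235.8 force f [-0.6 -0.6 -1.2] open 0.0563
[(array([315., 176.]), 0.94, array([-52.8, 140.1]))]
-0.55 [[315.2, 186.3], [315.2, 205.6], [315.2, 217.9], [315.2, 229.3]]
-0.5 [[315.2, 182.2], [315.2, 200.6], [315.2, 212.3], [315.2, 223.3]]
-0.45 [[315.2, 177.9], [315.2, 195.1], [315.2, 206.2], [315.2, 216.7]]
ring [[455.5, 158.7], [359.4, 122.5], [491.6, 122.8], [290.7, 27.6]]
ring [[456.6, 151.0], [359.8, 114.2], [492.9, 114.6], [290.7, 27.6]]
```

View pics/c11.png

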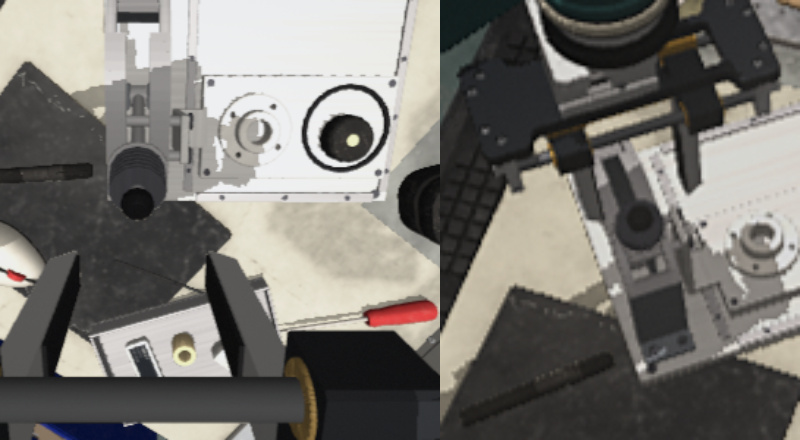

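The cap sits at (314,198), against about 229 predicted for the loading end. The carriage edge also shows roughly 72 of its 86 mm travel, so the grip slipped at a lean of about −0.37 rad. The collar should be resting on the gate, so I'll push it the rest of the way with closed fingers from the +x side.

Emit:
send_rows:
  steps:
    - [[35, -1, 0], [0, 0, 0], 0]
    - [[33, 0, 0], [0, 0, 0], 0]
    - [[0, 0, 30], [0, 0, 0], 0]
    - [[0, 0, 30], [0, 0, 0], 0]
    - [[0, 0, 23], [0, 0, 0], 0]
    - [[0, 0, 0], [0, 0, 0], 0]

```text
clock: 23.83
tcp_pos: [0.4629, 0.172, 0.2437]
orientation: [0.758, 0.652, -0.007, -0.003]
ft_force: [-0.4, -0.2, -0.3]
opening: 0.0197
```

Emit:
send_rows:
  steps:
    - [[-6, 0, 0], [0, 0, 0], 0]
    - [[-6, 0, 0], [0, 0, 0], 0]
    - [[-6, 0, 0], [0, 0, 0], 0]
    - [[-6, 0, 0], [0, 0, 0], 0]
    - [[-6, 0, 0], [0, 0, 0], 0]
    - [[0, 0, 0], [0, 0, 0], 0]

```text
clock: 24.33
tcp_pos: [0.462, 0.1415, 0.2531]
orientation: [0.759, 0.651, 0.001, 0.001]
ft_force: [0.2, -0.0, 0.8]
opening: 0.0004
```

```bash
python3 -c "
from h import *
lev()"
```

```text
t 24.33 f [-43.8 140. ] z 140.1 phi -0.257 r 144.8 force f [ 0.  -0.2  0.8] open 0.0004
```

Emit:
send_rows:
  steps:
    - [[-4, 0, 0], [0, 0, 0], 0]
    - [[-4, 0, 0], [0, 0, 0], 0]
    - [[-3, 0, 0], [0, 0, 0], 0]
    - [[-2, 0, 0], [0, 0, 0], 0]
    - [[0, 0, 0], [0, 0, 0], 0]
    - [[0, 0, 0], [0, 0, 0], 0]

```text
clock: 24.83
tcp_pos: [0.4598, 0.1306, 0.252]
orientation: [0.758, 0.652, 0.001, -0.001]
ft_force: [0.1, 4.9, 1.3]
opening: 0.0005
```

```bash
cat >> h.py <<'E'
def carriage(p,s):
    """dark-edge free check: project ring & carriage edge for several cx, compare by brightness is left to the eye; returns knob/flange finder"""
    for t,z in [("flange_c",.0495),("knob_c",.048),("collar_grip",.1416)]:
        print(t,[(np.round(q["at"]),round(q["score"],2),f(onz(p,q["at"],z,s))) for q in finder.find_in(p,t)[:1]])
E
python3 -c "
from h import *
lev()
s=sense();p=vision.snapshot('wrist');save(p,'w12.png');carriage(p,s)"
```

```text
t 24.83 f [-55.  140.5] z 139.0 phi -0.333 r 147.0 force f [4.8 0.6 1.3] open 0.0005
flange_c [(array([447., 187.]), 0.7, array([-39.3,  11.5]))]
knob_c [(array([494., 204.]), 0.87, array([-57.1, -39.8]))]
collar_grip [(array([312., 228.]), 0.6, array([-47.3, 144.6]))]
```

Emit:
send_rows:
  steps:
    - [[-2, 0, 0], [0, 0, 0], 0]
    - [[0, 0, 0], [0, 0, 0], 0]
    - [[8, 0, 0], [0, 0, 0], 0]
    - [[15, 0, -10], [0, 0, 0], 0]
    - [[25, 0, -30], [0, 0, 0], 0.3]
    - [[30, 20, -25], [0, 0, 0], 0.5]
    - [[20, 35, 0], [0, 0, 0], 0.5]
    - [[10, 35, 0], [0, 0, 0], 0.5]

```text
clock: 25.7
tcp_pos: [0.5645, 0.2218, 0.318]
orientation: [0.758, 0.653, 0.001, 0.002]
ft_force: [0.0, -0.4, -0.5]
opening: 0.0234
```

Emit:
send_rows:
  steps:
    - [[0, 20, 0], [0, 0, 0], 0.5]
    - [[0, 0, 0], [0, 0, 0], 0.5]
    - [[0, 0, 0], [0, 0, 0], 0.5]

```text
clock: 25.95
tcp_pos: [0.5835, 0.2162, 0.3137]
orientation: [0.759, 0.651, -0.002, -0.0]
ft_force: [0.1, -0.3, -0.6]
opening: 0.0434
```

Run:
```python
from h import *
lev()
s=sense();p=vision.snapshot("wrist");save(p,"w13.png");carriage(p,s)
q=vision.snapshot("side");r=vision.snapshot("scene");save(q,"side13.png");save(r,"scene13.png")
def crop(im,cx,cy,h,wd,W,H):
    return cv2.resize(im["color"][cy-h:cy+h,cx-wd:cx+wd,::-1],(W,H),interpolation=cv2.INTER_CUBIC)
for im,n in ((q,"side"),(r,"scene"),(p,"wrist")):
  L=lambda rr,ph=-.55:w(-7+1000*np.sin(ph)*rr,140,.035+np.cos(ph)*rr)
  print(n,np.round(proj(im,np.array([L(.102),L(.112),L(.138),L(.154),L(.166)]),s)).tolist(),"nests",np.round(proj(im,np.array([w(-50,-42,.0395),w(-50,38,.0395)]),s)).tolist())
a=np.vstack([crop(q,258,170,45,45,300,300),crop(r,240,180,45,45,300,300)])
b=cv2.resize(p["color"][60:320,100:320+0,::-1],(500,590));b=np.vstack([b,np.zeros((10,500,3),np.uint8)])
cv2.imwrite("pics/c13.png",np.hstack([a,b]))
```

```text
t 25.95 f [48.5 31.4] z 200.7 phi 0.27 r 208.3 force f [-0.2 -0.2 -0.6] open 0.0434
flange_c [(array([309., 257.]), 0.66, array([-45.9,  42.9]))]
knob_c []
collar_grip [(array([304., 201.]), 0.63, array([57.2, 43.9]))]
side [[276.0, 192.0], [276.0, 192.0], [277.0, 193.0], [278.0, 193.0], [278.0, 193.0]] nests [[353.0, 182.0], [320.0, 193.0]]
scene [[268.0, 206.0], [269.0, 205.0], [271.0, 201.0], [273.0, 198.0], [275.0, 196.0]] nests [[330.0, 191.0], [304.0, 207.0]]
wrist [[217.0, 300.0], [215.0, 309.0], [209.0, 335.0], [205.0, 352.0], [202.0, 366.0]] nests [[373.0, 256.0], [313.0, 256.0]]
```

Emit:
send_rows:
  steps:
    - [[-36, -10, -5], [0, 0, 0], 0.5]
    - [[-36, -15, -5], [0, 0, 0], 0.5]
    - [[-36, -18, -5], [0, 0, 0], 0.5]
    - [[-36, -20, 0], [0, 0, 0], 0.5]
    - [[0, 0, 0], [0, 0, 0], 0.5]
    - [[0, 0, 0], [0, 0, 0], 0.5]

```text
clock: 26.75
tcp_pos: [0.4978, 0.0829, 0.3315]
orientation: [0.759, 0.651, 0.001, 0.001]
ft_force: [-0.6, 1.1, 0.8]
opening: 0.0469
```

Run:
```python
from h import *
lev()
s=sense();p=vision.snapshot("wrist");save(p,"w14.png");carriage(p,s)
for lift in (0,.008):
  L=lambda rr,ph=-.55:w(-7+1000*np.sin(ph)*rr,140,.035+np.cos(ph)*rr)
  print(lift,np.round(proj(p,np.array([L(.112+lift),L(.138+lift),L(.154),L(.166)]),s),1).tolist())
print("nests",np.round(proj(p,np.array([w(-50,-42,.0395),w(-50,38,.0395),w(-106,-100,.017)]),s),1).tolist())
a=p["color"][80:320,220:540,::-1]
cv2.imwrite("pics/c14.png",cv2.resize(a,None,fx=2.5,fy=2.5,interpolation=cv2.INTER_CUBIC))
```

```text
t 26.75 f [-96.3  95.7] z 218.5 phi -0.388 r 236.0 force f [1.  0.8 0.8] open 0.0469
flange_c [(array([357., 142.]), 0.65, array([-44.7,  47. ]))]
knob_c [(array([427., 153.]), 0.84, array([-57.7, -40.4]))]
collar_grip [(array([270., 174.]), 0.68, array([-65.7, 140. ]))]
0 [[271.6, 171.5], [268.8, 190.5], [266.8, 203.6], [265.3, 214.0]]
0.008 [[270.8, 177.1], [267.8, 196.9], [266.8, 203.6], [265.3, 214.0]]
nests [[426.1, 146.1], [362.6, 146.1], [457.8, 185.3]]
```

View pics/c14.png

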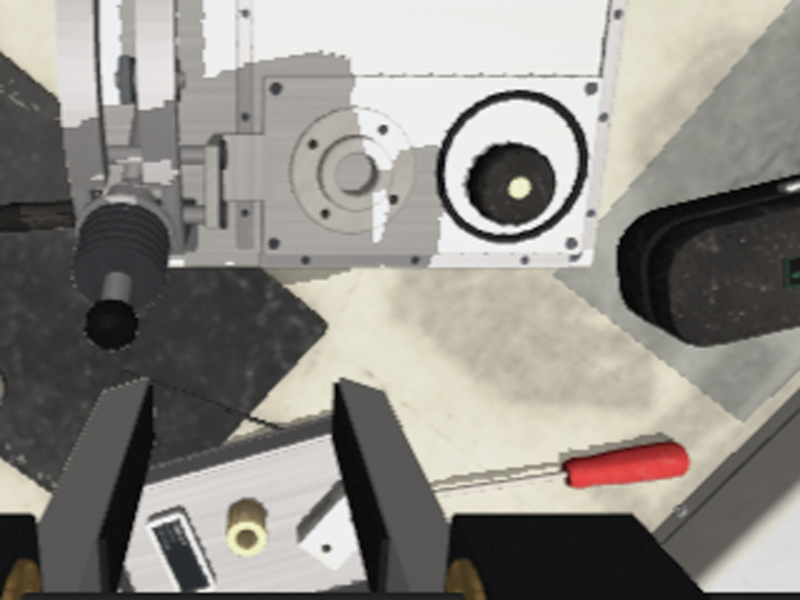

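The collar is down: the shaft gap shows between collar top (118,272) and cap (111,325), matching the zero-lift projection. The lever is at the loading end, and the ring at (514,166) matches carriage centre x = −50. I'll move above the knob with the jaws along fixture x.

```bash
python3 - <<'E'
t=open("h.py").read()
t=t.replace("FX=np","FX=np",1)
t=t.replace("def w(fx","O=O-.0012*FX+.0017*FY\ndef w(fx",1)
t=t.replace('T=T@np.array(p["mount"])','T=T@MT(p)').replace('np.linalg.inv(T@np.array(p["mount"]))','np.linalg.inv(T@MT(p))')
t=t.replace("def ray(","def MT(p):\n    M=np.array(p['mount'],float).copy();M[0,3]-=.00125;M[1,3]-=.00175;return M\ndef ray(",1)
t+='''
def rings(p,s,z):
    g=cv2.cvtColor(p["color"],cv2.COLOR_RGB2GRAY)
    c,h=cv2.findContours((g<55).astype(np.uint8),cv2.RETR_LIST,cv2.CHAIN_APPROX_NONE)
    for k in c:
        if len(k)<60: continue
        e=cv2.fitEllipse(k); a,b=e[1]
        hull=cv2.contourArea(cv2.convexHull(k)); 
        if a<25 or b>160 or a/b<.8 or hull/(np.pi*a*b/4+1e-9)<.9: continue
        zz=z if np.isscalar(z) else z
        d=(s["tcp_pos"][2]+.083-zz)/.96
        print("ell px",np.round(e[0],1),"diam mm ~",np.round(np.array(e[1])*d/294*1000,1),"f",f(onz(p,e[0],zz,s)))
'''
open("h.py","w").write(t)
E
python3 -c "
from h import *
s=sense();p=vision.snapshot('wrist');rings(p,s,.0395)
print('nest w',w(-50,-42,0),w(-50,38,0))
plan(w(-57,-40,.22),down(A-np.pi),n=13)"
```

```text
ell px [263.5 203.1] diam mm ~ [79.3 93.9] f [-122.6  165.4]
ell px [422.6 155.4] diam mm ~ [41.  42.9] f [-58.8 -39.3]
ell px [423.5 148.3] diam mm ~ [70.4 77.5] f [-50.  -39.5]
ell px [423.7 148.3] diam mm ~ [74. 82.] f [-49.9 -39.8]
nest w [0.63909273 0.10663738 0.        ] [0.56003446 0.11887624 0.        ]
n 13 turn [-0.     -0.      0.1211]
[2.7, 10.2, 8.5]
[3.9, 9.8, 8.5]
[5.1, 9.2, 8.5]
[6.1, 8.6, 8.5]
[7.1, 7.8, 8.5]
[8.0, 6.8, 8.5]
[8.8, 5.8, 8.5]
[9.4, 4.7, 8.5]
[9.9, 3.5, 8.5]
[10.3, 2.3, 8.5]
[10.5, 1.1, 8.5]
[10.5, -0.2, 8.5]
[10.4, -1.5, 8.5]
```

Emit:
send_rows:
  steps:
    - [[3, 10, 8], [0, 0, 0.121], 0.6]
    - [[4, 10, 8], [0, 0, 0.121], 0.6]
    - [[5, 9, 9], [0, 0, 0.121], 0.6]
    - [[6, 9, 8], [0, 0, 0.121], 0.6]
    - [[7, 8, 9], [0, 0, 0.121], 0.6]
    - [[8, 7, 8], [0, 0, 0.121], 0.6]
    - [[9, 6, 9], [0, 0, 0.121], 0.6]
    - [[9, 5, 8], [0, 0, 0.121], 0.6]

```text
clock: 27.67
tcp_pos: [0.5846, 0.0935, 0.2621]
orientation: [0.975, 0.222, -0.001, -0.0]
ft_force: [-0.1, -0.2, -0.7]
opening: 0.0566
```

Emit:
send_rows:
  steps:
    - [[10, 3, 9], [0, 0, 0.121], 0.6]
    - [[10, 2, 8], [0, 0, 0.121], 0.6]
    - [[10, 1, 9], [0, 0, 0.121], 0.6]
    - [[11, 0, 8], [0, 0, 0.121], 0.6]
    - [[10, -1, 9], [0, 0, 0.121], 0.6]
    - [[0, 0, 0], [0, 0, 0], 0.6]
    - [[0, 0, 0], [0, 0, 0], 0.6]

```text
clock: 28.25
tcp_pos: [0.635, 0.099, 0.2188]
orientation: [0.997, -0.074, -0.002, 0.0]
ft_force: [-0.4, 0.3, 0.4]
opening: 0.0559
```

Run:
```python
from h import *
s=sense();print(s["tcp_pos"],s["orientation"],f(s["tcp_pos"]))
p=vision.snapshot('wrist');save(p,"w15.png");rings(p,s,.0395);print("knob plane");rings(p,s,.055);carriage(p,s)
```

```text
[0.63496603 0.09895822 0.21877318] [ 9.97227381e-01 -7.43984039e-02 -1.55179449e-03  1.41787139e-04] [-58.2 -39.1]
ell px [309.2 200.5] diam mm ~ [62.6 66. ] f [-48.2 -42.9]
ell px [309.4 200.5] diam mm ~ [71.9 74.6] f [-48.3 -42.9]
ell px [93.2 40.3] diam mm ~ [39.8 48.2] f [ 124.1 -175.5]
knob plane
ell px [309.2 200.5] diam mm ~ [58.9 62.1] f [-48.6 -47.4]
ell px [309.4 200.5] diam mm ~ [67.6 70.2] f [-48.7 -47.4]
ell px [93.2 40.3] diam mm ~ [37.4 45.3] f [ 113.5 -172.2]
flange_c [(array([310., 282.]), 0.93, array([-48.8,  36.5]))]
knob_c [(array([319., 212.]), 0.77, array([-57.3, -34.5]))]
collar_grip []
```

Emit:
send_rows:
  steps:
    - [[-1, 0, 30], [0, 0, 0], 0.6]
    - [[0, 0, 30], [0, 0, 0], 0.6]
    - [[0, 0, 16], [0, 0, 0], 0.6]
    - [[0, 0, 4], [0, 0, 0], 0.6]
    - [[0, 0, 0], [0, 0, 0], 0.6]
    - [[0, 0, 0], [0, 0, 0], 0.3]
    - [[0, 0, 0], [0, 0, 0], 0.3]
    - [[0, 0, 0], [0, 0, 0], 0.3]
  newtons: 25

```text
clock: 29.12
tcp_pos: [0.635, 0.0984, 0.143]
orientation: [0.997, -0.076, 0.002, -0.0]
ft_force: [0.1, 0.3, -0.0]
opening: 0.0396
```

Emit:
send_rows:
  steps:
    - [[0, 0, 0], [0, 0, 0], 0.3]
    - [[0, 0, -15], [0, 0, 0], 0.3]
    - [[0, 0, -20], [0, 0, 0], 0.3]
    - [[0, 0, -15], [0, 0, 0], 0.3]
    - [[0, 0, 0], [0, 0, 0], 0.3]

```text
clock: 29.53
tcp_pos: [0.6358, 0.0984, 0.1956]
orientation: [0.997, -0.076, 0.004, -0.001]
ft_force: [1.3, -0.4, 0.4]
opening: 0.0385
```

Run:
```python
from h import *
s=sense();print(s["tcp_pos"],s["opening"],f(s["tcp_pos"]),s["ft_force"])
plan(w(46,-42,.19))
```

```text
[0.63580209 0.09839353 0.19559219] 0.03851302888562986 [-58.7 -40. ] [ 1.27189483 -0.37203758  0.40856391]
n 3 turn [0. 0. 0.]
[0.7, -34.9, 1.9]
```

Emit:
send_rows:
  steps:
    - [[1, -35, 0], [0, 0, 0], 0.3]
    - [[1, -35, 0], [0, 0, 0], 0.3]
    - [[0, -35, 0], [0, 0, 0], 0.3]
    - [[0, 0, 25], [0, 0, 0], 0.3]
    - [[0, 0, 25], [0, 0, 0], 0.3]
    - [[0, 0, 15], [0, 0, 0], 0.3]
    - [[0, 0, 4], [0, 0, 0], 0.3]
    - [[0, 0, 0], [0, 0, 0], 0.3]

```text
clock: 30.2
tcp_pos: [0.6514, 0.2023, 0.1209]
orientation: [0.997, -0.076, -0.001, -0.0]
ft_force: [-1.1, 0.1, -0.0]
opening: 0.0385
```

Run:
```python
from h import *
s=sense();print(s["tcp_pos"],s["opening"],f(s["tcp_pos"]),s["ft_force"])
```

```text
[0.65139975 0.20225585 0.1209414 ] 0.03852076630167929 [ 46.4 -39.5] [-1.07158962  0.09474862 -0.04706396]
```

Emit:
send_rows:
  steps:
    - [[0, 0, 0], [0, 0, 0], 0.6]
    - [[0, 0, 0], [0, 0, 0], 0.6]
    - [[0, 0, 0], [0, 0, 0], 0.6]
    - [[0, 0, -30], [0, 0, 0], 0.6]
    - [[0, 0, -35], [0, 0, 0], 0.6]
    - [[-20, 32, -30], [0, 0, 0], 0.6]
    - [[-20, 32, 0], [0, 0, 0], 0.6]
    - [[-38, 32, 0], [0, 0, 0], 0.6]

```text
clock: 30.87
tcp_pos: [0.572, 0.1253, 0.2151]
orientation: [0.997, -0.077, 0.004, -0.0]
ft_force: [-0.2, -2.2, 0.2]
opening: 0.0564
```

Emit:
send_rows:
  steps:
    - [[0, 0, 0], [0, 0, 0], 0.6]
    - [[0, 0, 0], [0, 0, 0], 0.6]

```text
clock: 31.03
tcp_pos: [0.5681, 0.1256, 0.2114]
orientation: [0.997, -0.077, -0.001, 0.0]
ft_force: [0.8, -0.4, 0.2]
opening: 0.0567
```

Run:
```python
from h import *
s=sense();print(s["tcp_pos"],s["opening"],f(s["tcp_pos"]))
p=vision.snapshot('wrist');save(p,"w16.png");rings(p,s,.0395);carriage(p,s)
g=cv2.cvtColor(p["color"],cv2.COLOR_RGB2GRAY)
h=cv2.HoughCircles(cv2.medianBlur(g,3),cv2.HOUGH_GRADIENT,1,15,param1=80,param2=18,minRadius=15,maxRadius=55)
for c in h[0][:12]:
    z=.0495; d=(s["tcp_pos"][2]+.083-z)/.96
    print(np.round(c,1),"mm",round(2*c[2]*d/294*1000,1),f(onz(p,c[:2],z,s)),"@.0605",f(onz(p,c[:2],.0605,s)))
```

```text
[0.56812104 0.12558315 0.21140849] 0.05670369434546262 [-42.1  31. ]
ell px [214.5 129.8] diam mm ~ [41.  44.8] f [ 46.8 -37.2]
ell px [327.6 123.3] diam mm ~ [73.9 76.4] f [-48.3 -42.4]
ell px [327.6 123.1] diam mm ~ [80.1 83.5] f [-48.3 -42.5]
flange_c [(array([329., 216.]), 0.78, array([-49.6,  36. ]))]
knob_c [(array([539., 259.]), 0.63, array([-245.2,   79.5]))]
collar_grip [(array([351., 378.]), 0.92, array([-61.3, 116.6]))]
[329.5 123.5  47.4] mm 82.3 [-49.5 -42.4] @.0605 [-49.  -42.7]
[321.5 229.5  44.5] mm 77.2 [-43.3  49. ] @.0605 [-43.1  44.6]
[325.5 107.5  54.4] mm 94.4 [-46.2 -54.7] @.0605 [-45.9 -54.4]
[213.5 129.5  23.8] mm 41.3 [ 44.3 -37.9] @.0605 [ 40.5 -38.4]
[336.5 230.5  46.7] mm 81.0 [-56.7  50. ] @.0605 [-55.9  45.5]
[344.5 194.5  45.5] mm 79.0 [-63.   16.7] @.0605 [-61.9  13.8]
[518.5 257.5  40. ] mm 69.4 [-224.3   76.9] @.0605 [-216.    71.3]
[567.5 189.5  44.5] mm 77.2 [-254.1   12.7] @.0605 [-244.4    9.9]
[63.5 58.5 37.8] mm 65.6 [152.7 -90.4] @.0605 [144.1 -88.6]
[316.5 249.5  44.4] mm 77.1 [-38.8  68.5] @.0605 [-38.8  63.2]
[525.5 232.5  54.4] mm 94.4 [-225.9   52.2] @.0605 [-217.5   47.7]
[327.5 215.5  28.8] mm 50.0 [-48.5  35.8] @.0605 [-48.1  32. ]
```

Emit:
send_rows:
  steps:
    - [[-3, 4, 5], [0, 0, 0], 0.6]
    - [[-3, 3, 5], [0, 0, 0], 0.6]
    - [[0, 0, 0], [0, 0, 0], 0.6]
    - [[0, 0, 0], [0, 0, 0], 0.6]

```text
clock: 31.57
tcp_pos: [0.5631, 0.1208, 0.2014]
orientation: [0.997, -0.076, -0.001, 0.0]
ft_force: [-0.1, 0.0, -0.1]
opening: 0.0559
```

```bash
cat >> h.py <<'E'
def circ(p,s,z,dmm,roi,tol=.12,n=4):
    g=cv2.medianBlur(cv2.cvtColor(p["color"],cv2.COLOR_RGB2GRAY),3); x0,y0,x1,y1=roi
    d=(s["tcp_pos"][2]+.083-z)/.96; r=dmm/2/1000/d*294
    h=cv2.HoughCircles(cv2.resize(g[y0:y1,x0:x1],None,fx=3,fy=3,interpolation=cv2.INTER_CUBIC),cv2.HOUGH_GRADIENT,1,8,param1=60,param2=15,minRadius=int(3*r*(1-tol)),maxRadius=int(3*r*(1+tol)))
    if h is None: print("none");return
    for c in h[0][:n]:
        uv=(c[0]/3+x0,c[1]/3+y0); print("circ",dmm,np.round(uv,1),round(c[2]/3/r*dmm,1),f(onz(p,uv,z,s)))
E
python3 - <<'E'
from h import *
s=sense();print(s["tcp_pos"],s["opening"],f(s["tcp_pos"]))
p=vision.snapshot('wrist');save(p,"w17.png");rings(p,s,.0395);carriage(p,s)
R0=(250,120,390,260)
circ(p,s,.0495,62,R0);circ(p,s,.0605,36,R0);circ(p,s,.0605,22,R0)
print("tcp proj",proj(p,s["tcp_pos"]+[0,0,.0605-s["tcp_pos"][2]],s), "nest",proj(p,np.array([w(-50,38,.0395),w(-48.3,38,.0605)]),s))
E
```

```text
[0.56312213 0.12080862 0.20142853] 0.05589118829463869 [-47.6  35.2]
ell px [203.6 125.2] diam mm ~ [41.1 45.9] f [ 46.7 -37. ]
ell px [321.4 118.4] diam mm ~ [74.2 76.8] f [-48.2 -42.3]
ell px [321.5 118.2] diam mm ~ [80.6 84.3] f [-48.3 -42.5]
flange_c [(array([321., 215.]), 0.61, array([-48.4,  35.6]))]
knob_c [(array([206., 126.]), 0.91, array([ 41.3, -37. ]))]
collar_grip [(array([344., 382.]), 0.78, array([-61.3, 113.2]))]
circ 62 [321.8 219.5] 57.5 [-48.8  40. ]
circ 62 [322.2 222.2] 65.3 [-49.1  42.4]
circ 62 [321.8 123.8] 64.1 [-48.5 -38.3]
circ 62 [319.8 126.5] 68.4 [-46.9 -36.3]
circ 36 [322.2 221.8] 34.6 [-48.9  38. ]
circ 36 [322.5 224.8] 32.7 [-49.2  40.6]
circ 36 [321.8 228.2] 37.0 [-48.7  43.5]
circ 36 [315.8 207.8] 34.6 [-43.8  26.2]
circ 22 [322.2 224.5] 19.9 [-48.9  40.3]
tcp proj [[320.58989837 218.57041783]] nest [[322.99141362 213.47810508]
 [321.42103931 221.78504251]]
```

Emit:
send_rows:
  steps:
    - [[-3, 1, 25], [0, 0, 0], 0.55]
    - [[0, 0, 20], [0, 0, 0], 0.55]
    - [[0, 0, 4], [0, 0, 0], 0.55]
    - [[0, 0, 0], [0, 0, 0], 0.55]
    - [[0, 0, 0], [0, 0, 0], 0.55]

```text
clock: 32.18
tcp_pos: [0.5606, 0.1203, 0.154]
orientation: [0.997, -0.077, 0.0, -0.0]
ft_force: [0.5, -0.2, -0.2]
opening: 0.0518
```

Run:
```python
from h import *
for i in range(4):
    s=sense();print(s["tcp_pos"],f(s["tcp_pos"]),s["ft_force"],s["clock"]); p=vision.snapshot("wrist")
```

```text
[0.56061265 0.12031338 0.15404191] [-48.5  37.6] [ 0.47910905 -0.2274147  -0.20337539] 32.1833
[0.56104697 0.12034591 0.15480607] [-48.4  37.2] [ 0.19964677 -0.92766113  0.13915997] 32.2333
[0.56120394 0.12039412 0.15516994] [-48.3  37.1] [ 0.2990705   1.23374853 -0.01904347] 32.2833
[0.56118983 0.12039022 0.15521125] [-48.3  37.1] [0.1858943  0.17451236 0.47753053] 32.3333
```

Emit:
send_rows:
  steps:
    - [[-1, 0, 3], [0, 0, 0], 0.55]
    - [[0, 0, 3], [0, 0, 0], 0.55]
    - [[0, 0, 0], [0, 0, 0], 0.55]
    - [[0, 0, 0], [0, 0, 0], 0.55]
    - [[0, 0, 0], [0, 0, 0], 0.3]
    - [[0, 0, 0], [0, 0, 0], 0.3]
    - [[0, 0, 0], [0, 0, 0], 0.3]
    - [[0, 0, 0], [0, 0, 0], 0.3]
  newtons: 40

```text
clock: 33.05
tcp_pos: [0.5593, 0.1204, 0.1474]
orientation: [0.997, -0.077, 0.0, -0.0]
ft_force: [0.1, -0.8, -1.0]
opening: 0.0338
```

Run:
```python
from h import *
s=sense();print(s["tcp_pos"],f(s["tcp_pos"]),s["ft_force"],s["opening"])
```

```text
[0.55928636 0.12038739 0.14740609] [-48.6  39. ] [ 0.05237192 -0.84749573 -0.98173329] 0.03379444287566256
```

Emit:
send_rows:
  steps:
    - [[0, 0, -8], [0, 0, 0], 0.3]
    - [[0, 0, -10], [0, 0, 0], 0.3]
    - [[0, 0, -12], [0, 0, 0], 0.3]
    - [[0, 0, 0], [0, 0, 0], 0.3]
    - [[0, 0, 0], [0, 0, 0], 0.3]
    - [[0, 0, 0], [0, 0, 0], 0.3]

```text
clock: 33.55
tcp_pos: [0.5593, 0.1204, 0.1779]
orientation: [0.997, -0.077, 0.0, -0.0]
ft_force: [0.0, -0.7, -0.6]
opening: 0.034
```

Run:
```python
from h import *
p=vision.snapshot("wrist")
s=sense();print(s["tcp_pos"],f(s["tcp_pos"]),s["ft_force"],s["opening"])
p=vision.snapshot('wrist');save(p,"w18.png");rings(p,s,.0395)
print("mask ring centre proj", proj(p,np.array([w(-48.3,-42.4,.0395)]),s))
```

```text
[0.55906017 0.12038998 0.17727219] [-48.7  39.2] [ 0.1596866  -0.29188577 -1.16844573] 0.033789291550691956
ell px [131.4 372.5] diam mm ~ [42.2 52. ] f [128.7 191.1]
ell px [189.6 120.9] diam mm ~ [41.4 47.4] f [ 46.5 -37. ]
ell px [320.6 113.2] diam mm ~ [74.3 77.2] f [-48.3 -42.3]
ell px [320.6 112.7] diam mm ~ [81.1 85.2] f [-48.3 -42.6]
mask ring centre proj [[320.60642589 113.09660548]]
```

Emit:
send_rows:
  steps:
    - [[28, 0, 0], [0, 0, 0], 0.3]
    - [[28, 0, 0], [0, 0, 0], 0.3]
    - [[25.5, 0, 0], [0, 0, 0], 0.3]
    - [[0, 0, 0], [0, 0, 0], 0.3]
    - [[0, 0, 10], [0, 0, 0], 0.3]
    - [[0, 0, 10], [0, 0, 0], 0.3]
    - [[0, 0, 0], [0, 0, 0], 0.3]
    - [[0, 0, 0], [0, 0, 0], 0.3]

```text
clock: 34.32
tcp_pos: [0.638, 0.1082, 0.1554]
orientation: [0.997, -0.076, -0.002, 0.0]
ft_force: [0.3, -0.5, 0.4]
opening: 0.0334
```

Run:
```python
from h import *
p=vision.snapshot("wrist")
s=sense();print(s["tcp_pos"],f(s["tcp_pos"]),s["ft_force"],s["opening"])
p=vision.snapshot('wrist');save(p,"w19.png");rings(p,s,.0395)
b=.0605+s["tcp_pos"][2]-.1474
R0=(250,130,390,275)
for e in (0,-.011): circ(p,s,b+e,36 if e==0 else 62,R0)
circ(p,s,b,20,R0)
print(proj(p,s["tcp_pos"]+[0,0,b-s["tcp_pos"][2]],s),carriage(p,s))
```

```text
[0.63861275 0.10824422 0.15654269] [-48.5 -41.3] [-0.32365553 -0.31766504 -0.67508171] 0.03390029584998985
ell px [191.4 231.8] diam mm ~ [37.2 41.8] f [ 46.1 -39.5]
ell px [408.1  54.1] diam mm ~ [ 93.7 103.1] f [-101.8 -157.4]
ell px [40.5 26.6] diam mm ~ [39.1 45.6] f [ 121.1 -172.3]
circ 36 [317.5 245.8] 33.9 [-45.9 -42.4]
circ 36 [317.2 255.5] 36.7 [-45.6 -35.7]
circ 36 [317.8 252.5] 33.2 [-46.1 -37.8]
circ 36 [316.8 248.5] 36.8 [-45.4 -40.5]
circ 62 [321.2 230.8] 67.6 [-48.3 -48. ]
circ 62 [317.2 242.5] 60.0 [-45.7 -39.7]
circ 62 [324.2 228.2] 62.8 [-50.3 -49.9]
circ 62 [317.5 245.5] 60.5 [-45.9 -37.5]
circ 20 [316.5 249.5] 18.6 [-45.2 -39.8]
circ 20 [316.8 235.5] 19.0 [-45.4 -49.4]
circ 20 [319.2 251.2] 18.6 [-46.9 -38.7]
flange_c [(array([318., 233.]), 0.75, array([-45.9, -42.9]))]
knob_c [(array([195., 230.]), 0.57, array([ 39.4, -44.3]))]
collar_grip []
[[321.67726408 247.40067274]] None
```

The held flange shows my camera-y correction is off by about 2.6 mm near by: the jaw-centred flange reads x = −45.9 with the TCP at −48.5. The nest is therefore at about −50.6 in the TCP frame, which agrees with the model, so I'll correct and lower.

Emit:
send_rows:
  steps:
    - [[1, 2, 0], [0, 0, 0], 0.3]
    - [[0, 0, 4], [0, 0, 0], 0.3]
    - [[0, 0, 4], [0, 0, 0], 0.3]
    - [[0, 0, 3], [0, 0, 0], 0.3]
    - [[0, 0, 2], [0, 0, 0], 0.3]
    - [[0, 0, 0], [0, 0, 0], 0.3]
    - [[0, 0, 0], [0, 0, 0], 0.3]

```text
clock: 35.15
tcp_pos: [0.6403, 0.1058, 0.1439]
orientation: [0.997, -0.077, -0.0, 0.0]
ft_force: [-0.4, 1.0, -1.1]
opening: 0.0332
```

Run:
```python
from h import *
p=vision.snapshot("wrist");s=sense();print(s["tcp_pos"],f(s["tcp_pos"]),s["ft_force"],s["wrist_torque"],s["opening"])
```

```text
[0.6404876  0.10588135 0.14427687] [-50.5 -43.5] [ 0.68704188 -0.04058146 -0.96270759] [0.03204312 0.09197192 0.01564471] 0.033631460001131486
```

Emit:
send_rows:
  steps:
    - [[-1, 0, 1], [0, 0, 0], 0.3]
    - [[0, 0, 1], [0, 0, 0], 0.3]
    - [[0, 0, 0], [0, 0, 0], 0.3]
    - [[0, 0, 0], [0, 0, 0], 0.3]

```text
clock: 35.53
tcp_pos: [0.6396, 0.1061, 0.1429]
orientation: [0.997, -0.076, 0.0, -0.0]
ft_force: [-0.5, -0.5, 1.5]
opening: 0.0341
```

Run:
```python
from h import *
p=vision.snapshot("wrist");s=sense();print(s["tcp_pos"],f(s["tcp_pos"]),s["ft_force"],s["wrist_torque"],s["opening"])
```

```text
[0.63959027 0.10606602 0.14293028] [-50.5 -42.6] [-0.91088415  0.08061102  1.94236818] [-0.00321099  0.30026896 -0.04660595] 0.0339395164437662
```

Emit:
send_rows:
  steps:
    - [[0, 0, 0], [0, 0, 0], 0.45]
    - [[0, 0, 0], [0, 0, 0], 0.55]
    - [[0, 0, 0], [0, 0, 0], 0.55]
    - [[0, 0, -20], [0, 0, 0], 0.6]
    - [[-2, -32, -30], [0, 0, 0], 0.6]
    - [[0, -32, -10], [0, 0, 0], 0.6]
    - [[0, -32, 0], [0, 0, 0], 0.6]
    - [[0, 0, 0], [0, 0, 0], 0.6]

```text
clock: 36.25
tcp_pos: [0.6524, 0.2051, 0.2023]
orientation: [0.997, -0.074, 0.002, -0.002]
ft_force: [0.0, -0.5, -0.4]
opening: 0.0561
```

Emit:
send_rows:
  steps:
    - [[0, 0, 0], [0, 0, 0], 0.6]
    - [[0, 0, 0], [0, 0, 0], 0.6]

```text
clock: 36.42
tcp_pos: [0.6517, 0.1992, 0.2]
orientation: [0.997, -0.076, -0.001, 0.001]
ft_force: [-0.1, 0.0, -0.6]
opening: 0.0565
```

Run:
```python
from h import *
s=sense();print(s["tcp_pos"],f(s["tcp_pos"]))
p=vision.snapshot('wrist');save(p,"w20.png");rings(p,s,.0395);carriage(p,s)
k=[q for q in finder.find_in(p,"flange_c")][0]["at"];x,y=map(int,k);R1=(x-50,y-45,x+50,y+45)
circ(p,s,.045,62,R1,.08,2);circ(p,s,.056,36,R1,.1,2)
k=[q for q in finder.find_in(p,"knob_c")][0]["at"];x,y=map(int,k)
circ(p,s,.043,40,(x-45,y-40,x+45,y+40),.12,2)
print(proj(p,s["tcp_pos"]+[0,0,.04-s["tcp_pos"][2]],s))
```

```text
[0.65170474 0.19918768 0.19995364] [ 43.4 -40.3]
ell px [313.8 212.6] diam mm ~ [36.8 38.7] f [ 48.9 -38.9]
ell px [424.9 208.4] diam mm ~ [62.8 70.2] f [-47.5 -42.7]
ell px [425.  208.2] diam mm ~ [68.7 76.5] f [-47.6 -42.9]
ell px [203.   38.6] diam mm ~ [38.1 44.1] f [ 130.7 -174.9]
ell px [506.6  54.3] diam mm ~ [112.9 125. ] f [ -96.5 -164.4]
flange_c [(array([426., 210.]), 0.86, array([-44.9, -44.5]))]
knob_c [(array([315., 215.]), 0.8, array([ 47.6, -39.7]))]
collar_grip []
circ 62 [420.5 211.8] 65.9 [-42.  -41.4]
circ 62 [427.8 214.5] 62.2 [-48.5 -39. ]
circ 36 [429.2 216.8] 38.8 [-45.4 -40.8]
circ 36 [428.2 214.2] 34.7 [-44.3 -43.1]
circ 40 [314.2 213.2] 39.2 [ 48.6 -39.6]
circ 40 [313.5 210.2] 35.5 [ 49.1 -42.3]
[[320.13993591 211.26293193]]
```

The flange is in its nest: the bottom reached floor height with a 2 N touch. Now I'll pick up the knob.

Emit:
send_rows:
  steps:
    - [[-1, -3, 30], [0, 0, 0], 0.6]
    - [[0, 0, 26], [0, 0, 0], 0.6]
    - [[0, 0, 16], [0, 0, 0], 0.6]
    - [[0, 0, 3], [0, 0, 0], 0.6]
    - [[0, 0, 0], [0, 0, 0], 0.6]
    - [[0, 0, 0], [0, 0, 0], 0.3]
    - [[0, 0, 0], [0, 0, 0], 0.3]
    - [[0, 0, 0], [0, 0, 0], 0.3]
  newtons: 25

```text
clock: 37.38
tcp_pos: [0.6525, 0.2027, 0.1282]
orientation: [0.997, -0.077, 0.002, -0.001]
ft_force: [0.4, 0.1, 0.3]
opening: 0.0397
```

Emit:
send_rows:
  steps:
    - [[0, 0, 0], [0, 0, 0], 0.3]

```text
clock: 37.47
tcp_pos: [0.6525, 0.2027, 0.1282]
orientation: [0.997, -0.077, 0.002, -0.0]
ft_force: [0.7, -1.2, 2.8]
opening: 0.0382
```

Run:
```python
from h import *
s=sense();print(s["tcp_pos"],f(s["tcp_pos"]),s["ft_force"],s["opening"])
s["tcp_pos"][2]+=.07;plan(w(-50.5,38,.195),s=s)
```

```text
[0.65247347 0.20274325 0.12820082] [ 47.  -40.5] [ 0.74891181 -1.185273    2.78672197] 0.03818301667306156
n 4 turn [0. 0. 0.]
[-19.6, 24.4, 0.7]
```

Emit:
send_rows:
  steps:
    - [[0, 0, -15], [0, 0, 0], 0.3]
    - [[0, 0, -30], [0, 0, 0], 0.3]
    - [[0, 0, -25], [0, 0, 0], 0.3]
    - [[-26, 33, 0], [0, 0, 0], 0.3]
    - [[-26, 33, 0], [0, 0, 0], 0.3]
    - [[-26, 32, 0], [0, 0, 0], 0.3]
    - [[0, 0, 25], [0, 0, 0], 0.3]
    - [[0, 0, 15], [0, 0, 0], 0.3]

```text
clock: 38.13
tcp_pos: [0.5587, 0.1169, 0.1568]
orientation: [0.997, -0.078, 0.001, -0.0]
ft_force: [-0.2, 1.1, -1.3]
opening: 0.0378
```

Emit:
send_rows:
  steps:
    - [[0, 0, 0], [0, 0, 0], 0.3]
    - [[0, 0, 0], [0, 0, 0], 0.3]
    - [[0, 0, 0], [0, 0, 0], 0.3]

```text
clock: 38.38
tcp_pos: [0.5608, 0.1185, 0.1572]
orientation: [0.997, -0.076, 0.001, -0.0]
ft_force: [0.3, -0.4, -0.6]
opening: 0.0383
```

Run:
```python
from h import *
p=vision.snapshot("wrist");s=sense();print(s["tcp_pos"],f(s["tcp_pos"]),s["ft_force"],s["opening"])
p=vision.snapshot('wrist');save(p,"w21.png");carriage(p,s);rings(p,s,.0395)
a=p["color"][150:310,220:420,::-1];cv2.imwrite("pics/c21.png",cv2.resize(a,None,fx=4,fy=3.75,interpolation=cv2.INTER_CUBIC))
print(proj(p,np.array([w(-50,38,.0395),w(-50,-42,.0395)]),s))
```

```text
[0.56101902 0.11858403 0.15748314] [-50.1  37. ] [0.09563158 0.42841918 0.08709472] 0.03838033878509748
flange_c [(array([320., 104.]), 0.56, array([-49.2, -50.1]))]
knob_c [(array([319., 249.]), 0.96, array([-48.7,  48.3]))]
collar_grip []
ell px [318.8 116.8] diam mm ~ [73.7 76.4] f [-48.2 -42.5]
ell px [318.9 116.3] diam mm ~ [80.8 84.5] f [-48.3 -42.8]
[[320.98223033 231.09111302]
 [321.4985472  117.55208564]]
```

Emit:
send_rows:
  steps:
    - [[0, 0, 4], [0, 0, 0], 0.3]
    - [[0, 0, 3], [0, 0, 0], 0.3]
    - [[0, 0, 2], [0, 0, 0], 0.3]
    - [[0, 0, 1], [0, 0, 0], 0.3]
    - [[0, 0, 0], [0, 0, 0], 0.3]
    - [[0, 0, 0], [0, 0, 0], 0.3]

```text
clock: 39.13
tcp_pos: [0.5599, 0.1182, 0.1462]
orientation: [0.997, -0.077, -0.0, -0.0]
ft_force: [-0.9, -0.3, 3.7]
opening: 0.0384
```

Run:
```python
from h import *
s=sense();print(s["tcp_pos"],f(s["tcp_pos"]),s["ft_force"],s["opening"]);p=vision.snapshot("wrist");s=sense();print(s["tcp_pos"],s["ft_force"],s["wrist_torque"])
```

```text
[0.55986961 0.118191   0.1461556 ] [-50.7  38.1] [-0.90899571 -0.32808777  3.65578617] 0.03838228609140726
[0.5598731  0.11820653 0.14615609] [-2.43590297 -0.06069706  2.73298706] [-0.0277761   0.4238268   0.00325287]
```

Emit:
send_rows:
  steps:
    - [[0, 0, 0], [0, 0, 0], 0.45]
    - [[0, 0, 0], [0, 0, 0], 0.55]
    - [[0, 0, 0], [0, 0, 0], 0.55]
    - [[0, 0, -20], [0, 0, 0], 0.6]
    - [[0, 0, -40], [0, 0, 0], 0.6]
    - [[40, 0, -10], [0, 0, 0], 0.6]
    - [[0, 0, 0], [0, 0, 0], 0.6]
    - [[0, 0, 0], [0, 0, 0], 0.6]

```text
clock: 39.85
tcp_pos: [0.601, 0.1117, 0.2161]
orientation: [0.997, -0.077, 0.001, -0.0]
ft_force: [-0.0, -0.3, -1.0]
opening: 0.0563
```

Run:
```python
from h import *
p=vision.snapshot('wrist');s=sense();print(s["tcp_pos"],f(s["tcp_pos"]))
p=vision.snapshot('wrist');save(p,"w22.png");rings(p,s,.0395);carriage(p,s)
g=cv2.cvtColor(p["color"],cv2.COLOR_RGB2GRAY)
for t,z in (("knob_c",.061),("flange_c",.056)):
    k=finder.find_in(p,t)[0]["at"];x,y=map(int,k);R1=(x-55,y-50,x+55,y+50)
    for d in ((40,55,46) if t=="knob_c" else (62,36,68,77)): circ(p,s,{40:.061,55:.0395,46:.0395,62:.045,36:.056,68:.0395,77:.0395}[d],d,R1,.06,2)
```

```text
[0.59961445 0.11192461 0.21502072] [-50.8  -2.2]
ell px [317.3 248. ] diam mm ~ [49.2 52.7] f [-48.2  40. ]
ell px [317.4 162.1] diam mm ~ [71.  71.2] f [-48.3 -42.6]
ell px [317.4 162.3] diam mm ~ [77.4 77.6] f [-48.3 -42.4]
flange_c [(array([316., 158.]), 0.68, array([-47.4, -47.9]))]
knob_c [(array([318., 257.]), 0.55, array([-49.1,  45.1]))]
collar_grip []
circ 40 [317.5 256.8] 37.9 [-48.3  38.5]
circ 40 [317.8 248.2] 40.4 [-48.6  30. ]
circ 55 [317.5 248.5] 52.8 [-48.4  40.6]
circ 55 [316.2 250.8] 57.6 [-47.1  43. ]
circ 46 [317.8 250.8] 47.9 [-48.7  43. ]
circ 46 [315.5 246.8] 47.9 [-46.5  38.8]
circ 62 [315.2 163.8] 63.5 [-46.3 -41.9]
circ 62 [319.5 164.2] 64.1 [-50.1 -41.6]
circ 36 [316.8 166.8] 34.1 [-47.8 -41.2]
circ 36 [316.8 163.8] 34.1 [-47.8 -43.7]
circ 68 [317.8 162.8] 69.6 [-48.7 -41.9]
circ 68 [314.2 159.8] 71.7 [-45.4 -44.6]
circ 77 [317.8 162.5] 79.1 [-48.7 -42.2]
circ 77 [318.8 165.2] 74.1 [-49.5 -39.9]
```

Knob and flange read concentric with their rings, and both touched down at floor height. Now back to the collar, gripping it lower this time.

Emit:
send_rows:
  steps:
    - [[0, 0, -30], [0, 0, -0.121], 0.6]
    - [[0, 0, -30], [0, 0, -0.121], 0.6]
    - [[0, 0, -25], [0, 0, -0.121], 0.6]
    - [[0, 0, 0], [0, 0, -0.121], 0.6]
    - [[0, 0, 0], [0, 0, -0.121], 0.6]
    - [[0, 0, 0], [0, 0, -0.121], 0.6]
    - [[0, 0, 0], [0, 0, -0.121], 0.6]
    - [[0, 0, 0], [0, 0, -0.121], 0.6]

```text
clock: 40.87
tcp_pos: [0.599, 0.1122, 0.3008]
orientation: [0.917, 0.399, -0.0, -0.0]
ft_force: [-0.2, 0.7, 0.3]
opening: 0.0564
```

Emit:
send_rows:
  steps:
    - [[0, 0, 0], [0, 0, -0.121], 0.55]
    - [[0, 0, 0], [0, 0, -0.121], 0.55]
    - [[0, 0, 0], [0, 0, -0.121], 0.55]
    - [[0, 0, 0], [0, 0, -0.121], 0.55]
    - [[0, 0, 0], [0, 0, -0.12], 0.55]
    - [[-7, -36, 0], [0, 0, 0], 0.55]
    - [[-7, -36, 0], [0, 0, 0], 0.55]
    - [[-7, -36, 0], [0, 0, 0], 0.55]

```text
clock: 41.53
tcp_pos: [0.4881, 0.1076, 0.2996]
orientation: [0.759, 0.651, -0.001, -0.001]
ft_force: [-0.7, 0.4, 0.8]
opening: 0.0517
```

Emit:
send_rows:
  steps:
    - [[0, -34, 0], [0, 0, 0], 0.55]
    - [[0, 0, 0], [0, 0, 0], 0.55]
    - [[0, 0, 0], [0, 0, 0], 0.55]
    - [[0, 0, 0], [0, 0, 0], 0.55]

```text
clock: 41.87
tcp_pos: [0.4561, 0.1129, 0.3013]
orientation: [0.759, 0.651, 0.001, 0.001]
ft_force: [-0.1, -0.4, -0.0]
opening: 0.052
```

Run:
```python
from h import *
p=vision.snapshot('wrist');s=sense();print(s["tcp_pos"],s["orientation"],f(s["tcp_pos"]),s["opening"])
p=vision.snapshot('wrist');save(p,"w23.png");carriage(p,s);rings(p,s,.0395)
L=lambda rr,ph=-.55:w(-7+1000*np.sin(ph)*rr,140,.035+np.cos(ph)*rr)
print(np.round(proj(p,np.array([L(.112),L(.125),L(.138),L(.154),L(.166)]),s),1).tolist())
circ(p,s,.035+.853*.166,19,(270,150,360,290),.2,3)
plan(w(-72.3,140,.2205))
```

```text
[0.45658273 0.11280723 0.30113161] [7.58776819e-01 6.51350426e-01 4.78771278e-04 3.64654522e-04] [-71.8 139.3] 0.05138949569491802
flange_c [(array([470., 168.]), 0.87, array([-47.5, -33.8]))]
knob_c [(array([402., 171.]), 0.72, array([-51.5,  42.6]))]
collar_grip [(array([315., 211.]), 0.57, array([-69.8, 143. ]))]
ell px [ 19.  280.9] diam mm ~ [56.4 67.6] f [-200.2  534.9]
ell px [318.  285.7] diam mm ~ [104.4 129.4] f [-207.5  139.7]
ell px [402.3 168.8] diam mm ~ [51.2 55.5] f [-50.3  40.3]
ell px [469.6 168.5] diam mm ~ [66.7 76.9] f [-49.9 -39.4]
ell px [469.8 168.4] diam mm ~ [71.1 81.6] f [-49.7 -39.5]
[[318.5, 203.0], [318.6, 214.1], [318.7, 226.0], [318.8, 241.9], [318.9, 254.8]]
circ 19 [316.8 249.2] 16.1 [-89.  141.6]
n 2 turn [0. 0. 0.]
[-0.2, -0.4, 40.1]
```

Emit:
send_rows:
  steps:
    - [[0, -0.5, 35], [0, 0, 0], 0.55]
    - [[0, 0, 30], [0, 0, 0], 0.55]
    - [[0, 0, 11], [0, 0, 0], 0.55]
    - [[0, 0, 0], [0, 0, 0], 0.55]
    - [[0, 0, 0], [0, 0, 0], 0.55]
    - [[0, 0, 0], [0, 0, 0], 0.55]

```text
clock: 42.62
tcp_pos: [0.4565, 0.113, 0.2267]
orientation: [0.759, 0.651, 0.001, 0.001]
ft_force: [-0.3, 0.4, 0.2]
opening: 0.0518
```

```bash
python3 -c "
from h import *
lev();p=vision.snapshot('wrist');lev();p=vision.snapshot('wrist');lev()"
```

```text
t 42.62 f [-71.7 139.4] z 113.7 phi -0.517 r 130.9 force f [0.4 0.3 0.2] open 0.0518
t 42.67 f [-71.6 139.3] z 114.1 phi -0.515 r 131.1 force f [ 0.4  0.  -0.2] open 0.0518
t 42.72 f [-71.6 139.4] z 114.1 phi -0.515 r 131.1 force f [-0.6  0.9  0.2] open 0.0516
```

Emit:
send_rows:
  steps:
    - [[-1, 0, 3], [0, 0, 0], 0.55]
    - [[0, 0, 3], [0, 0, 0], 0.55]
    - [[0, 0, 0], [0, 0, 0], 0.55]
    - [[0, 0, 0], [0, 0, 0], 0.3]
    - [[0, 0, 0], [0, 0, 0], 0.3]
    - [[0, 0, 0], [0, 0, 0], 0.3]
    - [[0, 0, 0], [0, 0, 0], 0.3]
    - [[0, 0, 0], [0, 0, 0], 0.3]
  newtons: 60

```text
clock: 43.38
tcp_pos: [0.456, 0.1118, 0.219]
orientation: [0.759, 0.651, 0.001, 0.001]
ft_force: [4.0, -0.5, -2.4]
opening: 0.0336
```

```bash
python3 -c "
from h import *
p=vision.snapshot('wrist');lev();p=vision.snapshot('wrist');lev()"
```

```text
t 43.43 f [-72.9 139.7] z 106.0 phi -0.556 r 124.8 force f [ 0.7 -4.2 -2. ] open 0.0336
t 43.48 f [-72.9 139.7] z 106.0 phi -0.556 r 124.8 force f [ 0.  -4.8 -2.1] open 0.0336
```

Emit:
send_rows:
  steps:
    - [[-1.6, 0, -2.7], [0, 0, 0], 0.3]
    - [[-1.6, 0, -2.7], [0, 0, 0], 0.3]
    - [[-1.6, 0, -2.7], [0, 0, 0], 0.3]
    - [[-1.6, 0, -2.7], [0, 0, 0], 0.3]
    - [[0, 0, 0], [0, 0, 0], 0.3]
    - [[0, 0, 0], [0, 0, 0], 0.3]
    - [[0, 0, 0], [0, 0, 0], 0.3]

```text
clock: 44.07
tcp_pos: [0.455, 0.1057, 0.2291]
orientation: [0.759, 0.651, 0.001, 0.0]
ft_force: [5.8, 0.5, -5.5]
opening: 0.0337
```

```bash
python3 -c "
from h import *
p=vision.snapshot('wrist');lev()"
```

```text
t 44.12 f [-79.1 139.8] z 116.1 phi -0.556 r 136.6 force f [ 1.5 -5.8 -4.9] open 0.0334
```

Emit:
send_rows:
  steps:
    - [[8.1, 0, -4.6], [0, 0, 0], 0.3]
    - [[8.4, 0, -4], [0, 0, 0], 0.3]
    - [[8.7, 0, -3.4], [0, 0, 0], 0.3]
    - [[9, 0, -2.8], [0, 0, 0], 0.3]
    - [[9.1, 0, -2.2], [0, 0, 0], 0.3]
    - [[0, 0, 0], [0, 0, 0], 0.3]

```text
clock: 44.62
tcp_pos: [0.4616, 0.1479, 0.2457]
orientation: [0.759, 0.651, -0.001, 0.002]
ft_force: [5.9, -1.4, -5.1]
opening: 0.0336
```

```bash
python3 -c "
from h import *
lev()"
```

```text
t 44.62 f [-36.4 139.7] z 132.7 phi -0.218 r 135.9 force f [-0.5 -6.  -5.1] open 0.0336
```

Holding well (r = 135.9, so about 11 mm of lift). Continuing.

Emit:
send_rows:
  steps:
    - [[9.2, 0, -1.9], [0, 0, 0], 0.3]
    - [[9.3, 0, -1.2], [0, 0, 0], 0.3]
    - [[9.4, 0, -0.4], [0, 0, 0], 0.3]
    - [[9.4, 0, 0.2], [0, 0, 0], 0.3]
    - [[9.3, 0, 0.9], [0, 0, 0], 0.3]
    - [[9.2, 0, 1.5], [0, 0, 0], 0.3]
    - [[0, 0, 0], [0, 0, 0], 0.3]

```text
clock: 45.2
tcp_pos: [0.4701, 0.2024, 0.247]
orientation: [0.759, 0.651, -0.001, 0.002]
ft_force: [4.8, -4.5, -3.5]
opening: 0.0332
```

```bash
python3 -c "
from h import *
lev()"
```

```text
t 45.2 f [ 18.8 139.7] z 134.0 phi 0.19 r 136.5 force f [-3.7 -5.4 -3.5] open 0.0332
```

Emit:
send_rows:
  steps:
    - [[9.8, 0, 2.2], [0, 0, 0], 0.3]
    - [[9.7, 0, 3], [0, 0, 0], 0.3]
    - [[9.4, 0, 3.7], [0, 0, 0], 0.3]
    - [[9.1, 0, 4.4], [0, 0, 0], 0.3]
    - [[8.7, 0, 5.1], [0, 0, 0], 0.3]
    - [[0, 0, 0], [0, 0, 0], 0.3]
    - [[0, 0, 0], [0, 0, 0], 0.3]

```text
clock: 45.78
tcp_pos: [0.4758, 0.2502, 0.2283]
orientation: [0.758, 0.652, -0.001, -0.0]
ft_force: [0.5, 0.4, 0.1]
opening: 0.0278
```

```bash
python3 -c "
from h import *
lev()"
```

```text
t 45.78 f [ 66.9 141.3] z 115.3 phi 0.57 r 136.9 force f [ 0.5 -0.5  0.1] open 0.0278
```

Emit:
send_rows:
  steps:
    - [[0, 0, 0], [0, 0, 0], 0.6]
    - [[0, 0, 0], [0, 0, 0], 0.6]
    - [[0, 0, 0], [0, 0, 0], 0.6]
    - [[0, 0, -35], [0, 0, 0], 0.6]
    - [[0, 0, -35], [0, 0, 0], 0.6]
    - [[0, 0, -22], [0, 0, 0], 0.6]
    - [[0, 0, 0], [0, 0, 0], 0.6]
    - [[0, 0, 0], [0, 0, 0], 0.6]

```text
clock: 46.45
tcp_pos: [0.4769, 0.2496, 0.3232]
orientation: [0.759, 0.651, 0.002, 0.001]
ft_force: [-0.2, -0.2, -1.3]
opening: 0.0563
```

Run:
```python
from h import *
lev();p=vision.snapshot('wrist');s=sense()
p=vision.snapshot('wrist');save(p,"w24.png");carriage(p,s);rings(p,s,.0395)
circ(p,s,.035+.853*.166,19,(270,120,360,260),.25,3)
for ph in (.55,.45,.35):
  L=lambda rr:w(-7+1000*np.sin(ph)*rr,140,.035+np.cos(ph)*rr)
  print(ph,np.round(proj(p,np.array([L(.138),L(.154),L(.166)]),s),1).tolist())
```

```text
t 46.45 f [ 66.5 140.2] z 210.2 phi 0.336 r 222.7 force f [-0.3  0.2 -1.3] open 0.0563
flange_c [(array([453., 225.]), 0.89, array([ 13.3, -32.8]))]
knob_c [(array([394., 227.]), 0.72, array([ 9.8, 43.7]))]
collar_grip [(array([317., 258.]), 0.94, array([ 13.9, 143.1]))]
ell px [394.6 223.4] diam mm ~ [45.5 47.9] f [11.5 40.2]
ell px [454.9 223.8] diam mm ~ [61.8 71.4] f [ 10.9 -39.6]
ell px [455.  223.7] diam mm ~ [64.8 75. ] f [ 11.1 -39.6]
circ 19 [318.2 230.2] 16.1 [ 56.8 142. ]
circ 19 [314.2 257.5] 14.8 [ 31.8 145.3]
circ 19 [287.5 194.5] 16.3 [ 87.4 166.6]
0.55 [[320.2, 211.5], [320.5, 207.2], [320.7, 203.6]]
0.45 [[320.3, 226.8], [320.5, 225.3], [320.7, 224.0]]
0.35 [[320.3, 242.5], [320.5, 243.9], [320.7, 245.1]]
```

The ring detection puts the carriage at x ≈ 11, so the grip slipped at a lean of about +0.24 rad. That is past the mid-gate with the collar lifted, so step 4 was satisfied. I'll finish by pushing from the −x side, as before.

Emit:
send_rows:
  steps:
    - [[-30, 0, 0], [0, 0, 0], 0]
    - [[-30, 0, 0], [0, 0, 0], 0]
    - [[-27, 0, 0], [0, 0, 0], 0]
    - [[0, 0, 0], [0, 0, 0], 0]
    - [[0, 0, 30], [0, 0, 0], 0]
    - [[0, 0, 30], [0, 0, 0], 0]
    - [[0, 0, 10], [0, 0, 0], 0]
    - [[0, 0, 0], [0, 0, 0], 0]

```text
clock: 47.37
tcp_pos: [0.4614, 0.1637, 0.2469]
orientation: [0.759, 0.651, -0.004, -0.002]
ft_force: [-0.7, -0.7, 1.1]
opening: 0.0064
```

```bash
python3 -c "
from h import *
lev()"
```

```text
t 47.37 f [-20.8 142.3] z 133.9 phi -0.103 r 134.6 force f [-0.8  0.6  1.1] open 0.0064
```

Emit:
send_rows:
  steps:
    - [[7, 0, 0], [0, 0, 0], 0]
    - [[7, 0, 0], [0, 0, 0], 0]
    - [[7, 0, 0], [0, 0, 0], 0]
    - [[7, 0, 0], [0, 0, 0], 0]
    - [[7, 0, 0], [0, 0, 0], 0]
    - [[7, 0, 0], [0, 0, 0], 0]
    - [[7, 0, 0], [0, 0, 0], 0]
    - [[3, 0, 0], [0, 0, 0], 0]

```text
clock: 48.03
tcp_pos: [0.4713, 0.2168, 0.2516]
orientation: [0.758, 0.652, 0.001, -0.001]
ft_force: [0.7, -0.5, 0.1]
opening: 0.0003
```

```bash
python3 -c "
from h import *
lev()"
```

```text
t 48.03 f [ 33.2 140.6] z 138.6 phi 0.282 r 144.3 force f [-0.3 -0.8  0.1] open 0.0003
```

Emit:
send_rows:
  steps:
    - [[3, 0, 0], [0, 0, 0], 0]
    - [[3, 0, 0], [0, 0, 0], 0]
    - [[2, 0, 0], [0, 0, 0], 0]
    - [[1, 0, 0], [0, 0, 0], 0]
    - [[0, 0, 0], [0, 0, 0], 0]
    - [[0, 0, 0], [0, 0, 0], 0]

```text
clock: 48.53
tcp_pos: [0.4722, 0.2214, 0.2512]
orientation: [0.759, 0.651, -0.003, 0.002]
ft_force: [-1.9, -8.8, 1.4]
opening: 0.0005
```

```bash
python3 -c "
from h import *
lev()"
```

```text
t 48.53 f [ 37.8 140.5] z 138.2 phi 0.314 r 145.2 force f [-9.   0.5  1.4] open 0.0005
```

Emit:
send_rows:
  steps:
    - [[-8, 0, 0], [0, 0, 0], 0]
    - [[-20, 0, -10], [0, 0, 0], 0]
    - [[-20, 0, -35], [0, 0, 0], 0]
    - [[0, 0, -35], [0, 0, 0], 0.3]
    - [[25, 20, 0], [0, 0, 0], 0.5]
    - [[25, 25, 0], [0, 0, 0], 0.5]
    - [[0, 0, 0], [0, 0, 0], 0.5]
    - [[0, 0, 0], [0, 0, 0], 0.5]

```text
clock: 49.2
tcp_pos: [0.518, 0.22, 0.3296]
orientation: [0.758, 0.652, -0.001, -0.001]
ft_force: [-0.7, 0.5, -0.3]
opening: 0.0301
```

Run:
```python
from h import *
lev();p=vision.snapshot('wrist');s=sense()
p=vision.snapshot('wrist');save(p,"w25.png");carriage(p,s);rings(p,s,.0395)
print(proj(p,np.array([w(36,-42,.0395),w(36,38,.0395)]),s))
for ph in (.55,.5):
  L=lambda rr:w(-7+1000*np.sin(ph)*rr,140,.035+np.cos(ph)*rr)
  print(ph,np.round(proj(p,np.array([L(.112),L(.138),L(.146),L(.154),L(.166)]),s),1).tolist())
```

```text
t 49.2 f [43.5 95. ] z 216.6 phi 0.229 r 222.4 force f [ 0.3  0.8 -0.3] open 0.0301
flange_c [(array([419., 186.]), 0.8, array([ 39. , -31.4]))]
knob_c [(array([361., 192.]), 0.81, array([30. , 42.3]))]
collar_grip [(array([273., 196.]), 0.55, array([ 51. , 140.6]))]
ell px [317.8 288.7] diam mm ~ [124.8 150.5] f [-116.2   96.9]
ell px [361.9 186.6] diam mm ~ [50.  53.1] f [35.8 39.8]
ell px [422.8 186.5] diam mm ~ [66.6 74.2] f [ 36.1 -39.5]
ell px [423.  186.5] diam mm ~ [69.9 77.7] f [ 36.1 -39.8]
[[424.64419483 186.56238565]
 [363.28958368 186.44027331]]
0.55 [[275.0, 192.2], [271.1, 183.8], [269.7, 180.9], [268.2, 177.8], [265.9, 172.7]]
0.5 [[274.8, 197.6], [270.8, 191.1], [269.4, 188.8], [267.9, 186.4], [265.4, 182.5]]
```

Emit:
send_rows:
  steps:
    - [[-30, 0, 0], [0, 0, 0], 0.5]
    - [[-30, 0, 0], [0, 0, 0], 0.5]
    - [[-30, 0, 0], [0, 0, 0], 0.5]
    - [[-6, 0, 0], [0, 0, 0], 0.5]
    - [[0, 0, 0], [0, 0, 0], 0.5]
    - [[0, 0, 0], [0, 0, 0], 0.5]

```text
clock: 49.95
tcp_pos: [0.5024, 0.1243, 0.3318]
orientation: [0.759, 0.651, 0.001, 0.0]
ft_force: [0.5, -0.5, 0.1]
opening: 0.0472
```

Run:
```python
from h import *
lev();p=vision.snapshot('wrist');s=sense()
p=vision.snapshot('wrist');save(p,"w26.png")
L=lambda rr,ph=.55:w(-7+1000*np.sin(ph)*rr,140,.035+np.cos(ph)*rr)
print(np.round(proj(p,np.array([L(.112),L(.138),L(.146),L(.154),L(.166)]),s),1).tolist())
print("nests",proj(p,np.array([w(36,-42,.0395),w(36,38,.0395)]),s))
q=vision.snapshot("side");print([(t,[(np.round(onz(q,k["at"],z),3).tolist(),round(k["score"],2)) for k in finder.find_in(q,t)[:1]]) for t,z in (("tag_c",.013),("block_c",.018),("bush_c",.02),("marker",.01),("screwdriver",.01),("goggle_case",.03))])
a=cv2.resize(p["color"][0:190,220:490,::-1],(800,563),interpolation=cv2.INTER_CUBIC)
cv2.imwrite("pics/c26.png",a)
```

```text
t 49.95 f [-53.5  95.8] z 218.8 phi -0.209 r 223.7 force f [-0.4 -0.6  0.1] open 0.0472
[[270.6, 89.6], [265.9, 69.6], [264.2, 62.6], [262.4, 55.1], [259.5, 42.8]]
nests [[431.72303693 109.88317139]
 [366.10579674 109.78345314]]
[('tag_c', [([0.429, -0.1, 0.013], 0.75)]), ('block_c', [([0.531, -0.098, 0.018], 0.92)]), ('bush_c', [([0.551, 0.161, 0.02], 0.37)]), ('marker', [([0.351, 0.123, 0.01], 0.75)]), ('screwdriver', [([0.702, -0.083, 0.01], 0.88)]), ('goggle_case', [([0.776, 0.035, 0.03], 0.67)])]
```

View pics/c26.png

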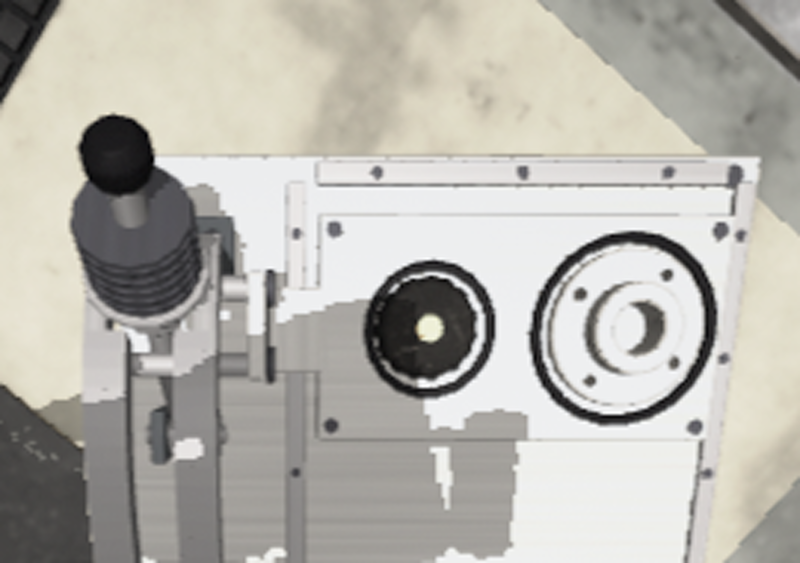

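Both parts sit concentric in their own nests (knob (430,328), flange (625,328) in the crop). The bare shaft shows between collar and cap, so the collar is down. One last numeric check, on the bush.

Run:
```python
from h import *
for n in ("scene","wrist","side"):
    s=sense();q=vision.snapshot(n)
    for t,z in (("bush_c",.02),("block_c",.018),("tag_c",.013)):
        print(n,t,[(np.round(k["at"]).tolist(),np.round(onz(q,k["at"],z,s),3).tolist(),round(k["score"],2)) for k in finder.find_in(q,t)[:3]])
    if n!="wrist":
        uv=proj(q,np.array([[.478,-.089,.033]]))[0].astype(int);im=q["color"][uv[1]-14:uv[1]+15,uv[0]-14:uv[0]+15].astype(int)
        m=(im[...,0]-im[...,2]>35);v,u=np.nonzero(m);print(n,"yellow px",m.sum(), onz(q,(uv[0]-14+u.mean(),uv[1]-14+v.mean()),.02) if m.any() else "")
```

```text
scene bush_c [([353.0, 285.0], [0.48, -0.091, 0.02], 0.75), ([360.0, 290.0], [0.48, -0.108, 0.02], 0.54), ([285.0, 206.0], [0.547, 0.17, 0.02], 0.39)]
scene block_c [([369.0, 276.0], [0.52, -0.102, 0.018], 0.81), ([291.0, 186.0], [0.606, 0.208, 0.018], 0.67)]
scene tag_c [([345.0, 308.0], [0.432, -0.109, 0.013], 0.83)]
scene yellow px 160 [ 0.47562896 -0.08854257  0.02      ]
wrist bush_c [([319.0, 310.0], [0.472, -0.084, 0.02], 0.55)]
wrist block_c [([359.0, 312.0], [0.534, -0.099, 0.018], 0.57)]
wrist tag_c [([292.0, 312.0], [0.429, -0.085, 0.013], 0.49), ([425.0, 110.0], [0.653, 0.191, 0.013], 0.15)]
side bush_c [([332.0, 292.0], [0.474, -0.087, 0.02], 0.52)]
side block_c [([358.0, 283.0], [0.53, -0.096, 0.018], 0.57)]
side tag_c [([317.0, 311.0], [0.427, -0.106, 0.013], 0.61), ([340.0, 154.0], [0.662, 0.203, 0.013], 0.25)]
side yellow px 107 [ 0.47298454 -0.08816497  0.02      ]
```

All three pieces are in the tray and the arm is clear of everything, so I'm handing in.

```bash
python3 -c "
from bench import order
print(order.finish_job())"
```

```text
the job is handed in; nothing more can be done
None
```

The job is done and handed in, at about 50 s on the robot's clock; the system gives no verdict, so this rests on my own checks.

**What I did**
1. I put the block, bush and tag in the tray with the lever still at the marking end. The tag lay too close to the gate to grip, so I first pushed it along the bed with leaned fingers.
2. I brought the lever to the loading end and checked in a picture that the collar had dropped.
3. I parked the knob on the front bed, put the flange in the larger nest, then the knob in the smaller one. Both touched down at nest-floor height (2–4 N).
4. I took the lever back through the middle of the gate with the collar lifted about 11 mm, then on to the marking end, and the collar dropped.

**Last checks**
- **Carriage and lever:** the carriage measured x ≈ 36 mm (fully run in), and the lever is within about 0.02 rad of its end. The bare shaft shows between collar and cap, so the collar is down.
- **Nests:** the flange and knob are concentric with their own nests in the last picture.
- **Tray:** all three cameras place the block, bush and tag inside the tray.
- **Bystanders:** the goggle case, screwdriver and marker pen were found about where they started. The goggle case read 8 mm off its first hand estimate, and I saw no contact with it.

**What went wrong or disagreed**
- **Collar grip:** it slipped once on each lever pass, about 0.2–0.3 rad before the end. Each time I pushed the lever the rest of the way with closed fingers against its stop (5–9 N).
- **Wrist camera:** its positions disagreed with the gripper's own by 2–3 mm at close range, so I corrected for that when placing the flange and knob.

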